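Hang the blue tool tray on the slotted display stand

TASK

Set up the tool display: hang the blue tray on the slotted stand, hooking its two claws through the upper pair of slots, then press it down until the yellow catch snaps over its tab and locks it fully home. Let go of it, and leave the green tray, which does not fit this stand, where it is.

Things in the scene. Friction and masses are not known exactly. Their poses are not given: they have to be found in the camera images.
- blue_grip (a point): Blue tray, 110x150 mm, 0.45 kg, upright. Point: in black grip bar (66 along x, 14 wide in y), 17 below bar top, 95 above underside. x toward claws, z up. Rear face of back plate at x +67. Two claws 16 wide at y +-48 reach 26 behind it: tongue underside 20 below point, lip 24 more; throat 9 at top, 20 at mouth. Lock tab 20 wide, 14 long, 55-63 below point. Rims 20 high.
- upper_slots (a point): Fixed grey stand. Point: front face, midway between 2 uprights, at upper slots' sill, 140 mm above table. x goes through to the back, z up. Slots 36 wide at y +-48, 56 high, in 6 mm plate; uprights end 68 above point. Enter along x, tray x parallel, grip point 54 (+-8) above, to 67-75 in front, then press straight down; lips draw tray in. Home: grip 67-71 in front, 17-20 above, y within 10.
- catch (a joint): Yellow spring catch, 40 mm wide, between the uprights, slides along the stand's x. m: 0 = out (rest), 0.016 = fully pushed back. Its nose slopes on top: over the last 25 mm of the tray's way down the tab pushes it back 0.003 to 0.008, then it snaps out to 0 above the tab. Takes a push of 5 to 15 N, weight included; let go before it snaps, the tray hangs tilted, unlocked.
- green_grip (a point): Green tray of the same size with two straight round pins in place of claws and no lock tab: a bystander, to be left alone. The point lies in its grip bar as on the blue tray. Blue and green stand on the table to the left and right of the stand, either way round.

How it is judged:
By the outcome, as a careful person would: the job done as asked, in the order asked, and still so for the second after the job is handed in, with the robot touching nothing.
It also fails if it takes over 48 s, if anything falls off the work surface, if the arm or the gripper's body presses on something with over 40 N, if the wrist force passes 120 N, or if a joint passes its speed limit or range.

ROBOT

A 6-joint arm with a two-finger parallel gripper is mounted at the origin on the work surface. World frame = base frame: x ahead of the robot, y to its left, z up, the work surface at z = 0. Lengths are in m, angles in degrees, forces in N, time in s.
With the tool pointing down it reaches from about 0.425 to 1.125 m from the base axis. Payload 14.9 kg.
Tool frame: the origin (TCP) lies midway between the tips of the shut fingers; the grasp point (between the pads) lies 19 mm behind it (env.tcp_to_grasp is the distance from the TCP to the grasp point, in m); z points along the fingers, y is the direction in which the jaws open and shut (so a half turn about z gives the same grasp; the last joint's range is limited). The gripper opens to 91 mm and grips with 3 to 60 N. Pads are 32 mm wide; open, the fingers measure 118 mm over their backs; the gripper's body (76 mm by 178 mm) begins 60 mm behind the grasp point.
Start: joints at [-74.043, 21.709, 99.362, -0, 58.929, -1.908], TCP at [0.215, -0.666, 0.214] pointing down, gripper open.
Joint ranges: [-158.91, 158.91], [-42.39, 125.64], [0.06, 152.35], [-60.88, 240.88], [17.5, 164.5], [-176.32, 176.32]. Speed limits (degrees/s): [108.29, 108.29, 136.94, 180, 180, 180].

INTERFACE

Orientations are given as [roll, pitch, yaw] about the fixed x, y, z axes, in that order (R = Rz(yaw) Ry(pitch) Rx(roll)).
In Python, from plant import env, vision, ticket gives the robot as it stands.
- The arm moves only by the tool drive_tool, never from a script. Its argument "steps" is a list of rows, each a list of 5 numbers: the shift along the tool's x, y, z as a fraction of full scale, then the turn about the tool's z as a fraction of full scale, then the opening, from 0 (shut) to 1 (fully open). In form: [[tx, ty, tz, turn, gripper], ...]. A call has 1 to 10 rows; each row is the pose to reach, as a shift and turn from the pose commanded when the call began, along the tool's axes at that moment, turning the shorter way round; what a row does not reach only later rows make up. Full scale, the value 1, is 0.2 m for a shift and 2 pi rad for a turn. A row lasts 1/12 s, in which the tool goes at most 41.7 mm and 7.16 degrees, less where a joint would pass 70% of its speed; a pose out of reach is approached as far as the arm can. A call with a number of a shift or a turn outside -1 to 1 is refused whole. A call with a gripper value outside its range is refused whole. The fingers move at their own pace and stop on an object; "grip_force" is the grip in N (left out, the last holds). Time passes only in rows, so rows that repeat a pose let the fingers close. It gives the time, the measured TCP pose, the force and the opening at its end, in the units of the state.
- env.state(): the state, without advancing time (a new reading comes with each control period).
- vision.grab_frame(name): name is "scene" or "top" or "wrist"; returns the picture (384x512x3 uint8, red, green, blue); there is no depth.
- vision.camera_model(name): a dict with "intrinsics" (3x3 intrinsics, pixels), "cam_to_world" (4x4, takes a point from camera to world coordinates). Camera axes: x right, y up, looking along -z (the intrinsics and any distortion apply to the point x, -y, -z); pixel columns grow to the right and rows downward; lengths in m; the calibration is good to about 2 mm. A picture is of the moment at which its call begins: read the wrist's pose just before it. camera_model takes no time and is no camera call; for the wrist camera it gives the pose at the moment of the call.
- ticket.hand_in(): hands the job in, once; it reports no verdict.
The state is a dict: "t": time; "q": joint angles; "qd": joint speeds; "tau": joint torques, N m; "position": TCP position; "eef_rot": TCP orientation; "ft_force": force on the tool from outside, world axes, zero at the start; "moment": the same for the moment, N m; "finger_gap": finger opening in m.
Only numpy, scipy, OpenCV 4.12 (cv2) and the standard library are available. Lean on these libraries where they do the work, as an engineer would, in place of code of your own. Each camera call takes 0.05 s, during which the arm holds its last target.

## Working session

There is one attempt and no reset: what is moved stays moved. The work goes in short steps, Python scripts to look and compute and a tool call to move; the robot and the scene stay as the last step left them, time stands still between calls to the robot, and variables do not carry over. Pictures are saved under pics/ and viewed, and the job is handed in when it is done.

Besides the shell and the picture viewer there is one more tool, called after "Emit:" by a JSON object that holds its "method" and its "body", one argument or row to a line. drive_tool: Moves the arm, as the interface text tells. Shift numbers are shares of 0.2 m and turn numbers shares of 2 pi rad, none past 1 either way. Its arguments: {"type":"object","properties":{"steps":{"type":"array","items":{"type":"array","items":{"type":"number","minimum":-1,"maximum":1}}},"grip_force":{"type":"number"}},"required":["steps"]}

```bash
ls; mkdir -p pics
python3 - <<'E'
from plant import env, vision, ticket
import cv2
print(env.state())
for n in ["scene","top","wrist"]:
    m=vision.camera_model(n); print(n,m)
    cv2.imwrite(f"pics/{n}0.png",vision.grab_frame(n)[:,:,::-1])
E
```

```text
pics
{'t': 0.0, 'q': array([-7.40444884e+01,  2.17386870e+01,  9.93953388e+01, -2.98749113e-04,
        5.89285500e+01, -1.90839358e+00]), 'qd': array([-0.05362298, -0.06690193,  0.02395799,  0.02222367,  0.05360466,
        0.0483952 ]), 'tau': array([-2.42148446e-03, -7.63718390e+01, -4.34372091e+01,  6.50807843e-02,
        4.25115286e-02, -6.91521404e-05]), 'position': array([ 0.21460969, -0.66587564,  0.21328849]), 'eef_rot': array([-1.79937450e+02, -1.82829714e-03,  1.78640585e+01]), 'ft_force': array([-1.13072708, -0.1740635 ,  0.27247516]), 'moment': array([0.01353176, 0.00685093, 0.03459364]), 'finger_gap': 0.09159654472843268}
scene {'intrinsics': array([[383.18383207,   0.        , 252.41921701],
       [  0.        , 383.18383207, 187.86479897],
       [  0.        ,   0.        ,   1.        ]]), 'cam_to_world': array([[ 0.57881927, -0.45892465,  0.67405966,  1.10939042],
       [ 0.81542171,  0.33330067, -0.47328437, -0.41989392],
       [-0.00746267,  0.82358899,  0.56713797,  0.64501107],
       [ 0.        ,  0.        ,  0.        ,  1.        ]])}
top {'intrinsics'
[... 252 characters left out ...]
 ,  0.02591735,  0.0241225 ,  0.01285793],
       [ 0.02637146,  0.09026031,  0.99556899,  1.12470673],
       [ 0.        ,  0.        ,  0.        ,  1.        ]])}
wrist {'intrinsics': array([[267.63577193,   0.        , 256.83032657],
       [  0.        , 267.63577193, 193.35317034],
       [  0.        ,   0.        ,   1.        ]]), 'cam_to_world': array([[ 3.06100922e-01,  9.12553435e-01,  2.71198182e-01,
         2.89653747e-01],
       [-9.51998788e-01,  2.93636367e-01,  8.64638206e-02,
        -6.39905395e-01],
       [-7.30792585e-04, -2.84646996e-01,  9.58632126e-01,
         3.85410454e-01],
       [ 0.00000000e+00,  0.00000000e+00,  0.00000000e+00,
         1.00000000e+00]])}
```

View pics/scene0.png

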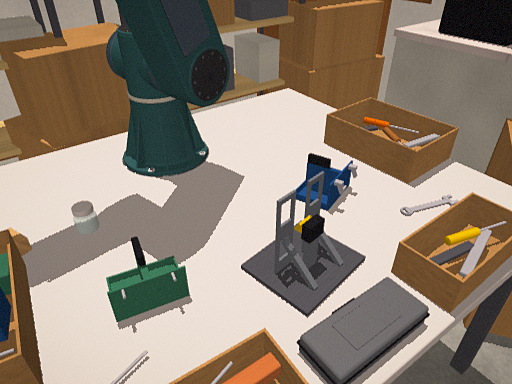

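View pics/top0.png

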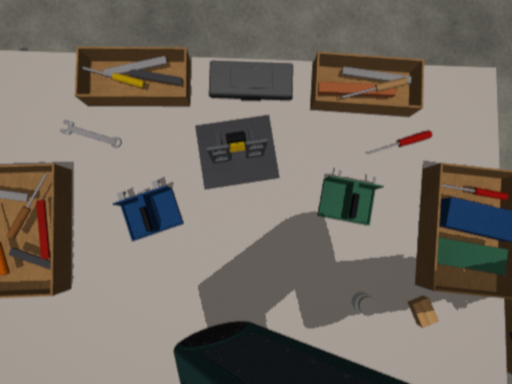

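The top view shows the blue tray at about (150,212), the stand at (238,150) and the green tray at (347,200). The scene view agrees. Next I'll zoom in.

Run:
```python
import cv2,numpy as np
a=cv2.imread("pics/top0.png")
b=cv2.resize(a[165:250,105:195],None,fx=7,fy=7,interpolation=cv2.INTER_CUBIC);cv2.imwrite("pics/tb.png",b[:600])
b=cv2.resize(a[110:195,190:285],None,fx=7,fy=7,interpolation=cv2.INTER_CUBIC);cv2.imwrite("pics/ts.png",b[:600])
```

```text
(no output)
```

View pics/tb.png

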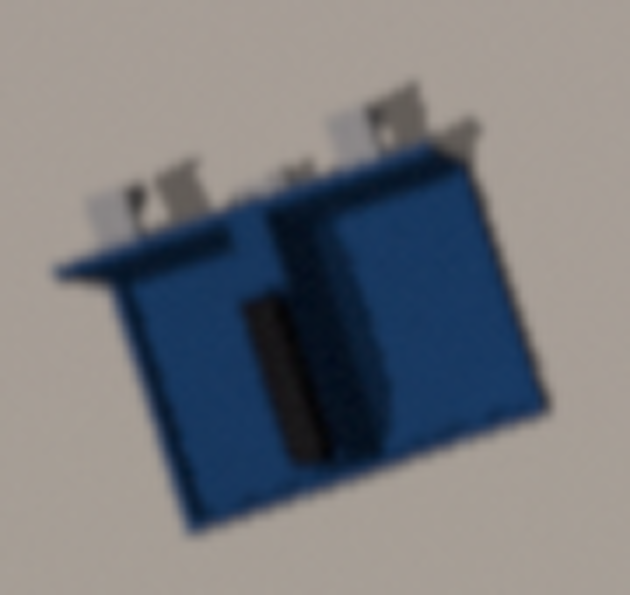

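View pics/ts.png

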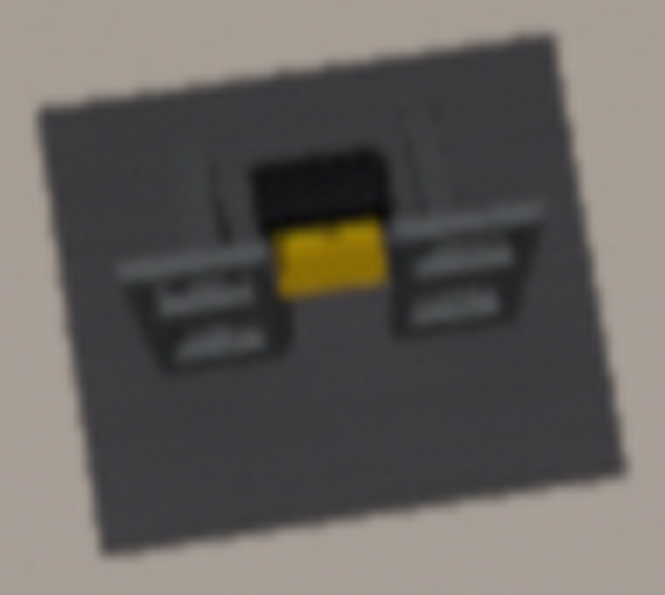

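```bash
cat > h.py <<'E'
import numpy as np,cv2
def ray(m,uv):
    K=m["intrinsics"];T=m["cam_to_world"]
    d=np.array([(uv[0]-K[0,2])/K[0,0],-(uv[1]-K[1,2])/K[1,1],-1.])
    return T[:3,3],T[:3,:3]@d
def onz(m,uv,z):
    o,d=ray(m,uv);return o+d*(z-o[2])/d[2]
def proj(m,P):
    T=m["cam_to_world"];p=T[:3,:3].T@(np.array(P)-T[:3,3]);K=m["intrinsics"]
    return np.array([K[0,2]+K[0,0]*p[0]/-p[2],K[1,2]+K[1,1]*-p[1]/-p[2]])
E
python3 - <<'E'
from plant import vision
from h import *
np.set_printoptions(precision=4,suppress=True)
m=vision.camera_model("top")
f=lambda u,v,ox,oy,z: onz(m,((u+.5)/7-.5+ox,(v+.5)/7-.5+oy),z)
c=[f(u,v,105,165,.112) for u,v in [(245,303),(285,295),(328,452),(292,464)]]
print("bar",c,np.mean(c,0)); 
d=(c[0]+c[1]-c[2]-c[3])/2;print(np.linalg.norm(d),np.degrees(np.arctan2(d[1],d[0])))
p=f(55,270,105,165,.1);q=f(470,160,105,165,.1)
l=f(190,532,105,165,.02);r=f(548,410,105,165,.02);print("front rim",l,r,np.linalg.norm(l-r),np.degrees(np.arctan2((l-r)[1],(l-r)[0]))-90)
L=f(118,265,190,110,.208);R=f(547,208,190,110,.208);print("upr",L,R,np.linalg.norm(L-R),np.degrees(np.arctan2((L-R)[1],(L-R)[0]))-90,(L+R)/2)
B=[f(u,v,190,110,.0) for u,v in [(38,110),(555,35),(628,472),(103,553)]]
for i in range(4): e=B[i]-B[i-1];print("base",B[i],np.linalg.norm(e),np.degrees(np.arctan2(e[1],e[0])))
E
```

```text
bar [array([0.4845, 0.2798, 0.112 ]), array([0.4878, 0.2652, 0.112 ]), array([0.4304, 0.2467, 0.112 ]), array([0.4257, 0.2597, 0.112 ])] [0.4571 0.2628 0.112 ]
0.06125928185212924 18.392738116014257
front rim [0.3961 0.3213 0.02  ] [0.4481 0.1806 0.02  ] 0.15007373094859316 20.29748782470986
upr [0.6288 0.1031 0.208 ] [ 0.6529 -0.043   0.208 ] 0.1481268668983542 9.367450336101442 [0.6408 0.0301 0.208 ]
base [0.736  0.1594 0.    ] 0.18939759673857137 10.268662275104404
base [ 0.7751 -0.0576  0.    ] 0.22050495872272943 -79.7937655018418
base [ 0.5894 -0.0918  0.    ] 0.18884608602682282 -169.55445008138653
base [0.5496 0.1257 0.    ] 0.22108806646863882 100.34955843163169
```

```bash
cat >> h.py <<'E'
def Rt(rpy):
    from scipy.spatial.transform import Rotation as R
    return R.from_euler('xyz',rpy,degrees=True).as_matrix()
def shift(p,rpy,tgt):
    return Rt(rpy).T@(np.array(tgt)-p)/0.2
E
python3 - <<'E'
from h import *
np.set_printoptions(precision=3,suppress=True)
p=np.array([0.2146,-0.6659,.214]);r=[180,0,17.86]
for t in [[.33,-.5,.25],[.45,-.34,.26],[.5,-.17,.26],[.5,.03,.26],[.46,.18,.26]]:
    print(shift(p,r,t)); p=np.array(t)
E
```

```text
[ 0.804 -0.613 -0.18 ]
[ 0.816 -0.577 -0.05 ]
[ 0.499 -0.732 -0.   ]
[ 0.307 -0.952 -0.   ]
[ 0.04  -0.775 -0.   ]
```

Emit:
{"method": "drive_tool", "body": {
  "steps": [
    [0.8,-0.61,-0.2,0,1],
    [0.8,-0.61,-0.2,0,1],
    [0.8,-0.61,-0.2,0,1],
    [0.8,-0.61,-0.2,0,1],
    [0.8,-0.61,-0.2,0,1]
  ]
}}

```text
t: 0.57
position: [0.3303, -0.4991, 0.2541]
eef_rot: [-180.0, -0.0, 17.9]
ft_force: [-0.9, 0.3, 0.5]
finger_gap: 0.0912
```

Emit:
{"method": "drive_tool", "body": {
  "steps": [
    [0.82,-0.58,-0.05,0,1],
    [0.82,-0.58,-0.05,0,1],
    [0.82,-0.58,-0.05,0,1],
    [0.82,-0.58,-0.05,0,1],
    [0.82,-0.58,-0.05,0,1]
  ]
}}

```text
t: 0.98
position: [0.4512, -0.338, 0.2641]
eef_rot: [-180.0, -0.0, 17.9]
ft_force: [-0.5, 0.0, 0.1]
finger_gap: 0.0909
```

Emit:
{"method": "drive_tool", "body": {
  "steps": [
    [0.5,-0.73,0,0,1],
    [0.5,-0.73,0,0,1],
    [0.5,-0.73,0,0,1],
    [0.5,-0.73,0,0,1],
    [0.5,-0.73,0,0,1]
  ]
}}

```text
t: 1.4
position: [0.5011, -0.1665, 0.2638]
eef_rot: [-180.0, -0.0, 18.0]
ft_force: [0.3, -0.6, 0.9]
finger_gap: 0.0909
```

Emit:
{"method": "drive_tool", "body": {
  "steps": [
    [0.31,-0.95,0,0,1],
    [0.31,-0.95,0,0,1],
    [0.31,-0.95,0,0,1],
    [0.31,-0.95,0,0,1],
    [0.31,-0.95,0,0,1]
  ]
}}

```text
t: 1.82
position: [0.5007, 0.0314, 0.264]
eef_rot: [-180.0, -0.0, 17.9]
ft_force: [1.2, 0.2, 0.9]
finger_gap: 0.0908
```

Run:
```python
from plant import env, vision
import cv2,numpy as np,json
m=vision.camera_model("wrist");print({k:env.state()[k] for k in ('t','position','eef_rot')})
cv2.imwrite("pics/w1.png",vision.grab_frame("wrist")[:,:,::-1])
np.savez("w1.npz",**m)
```

```text
{'t': 1.8167, 'position': array([0.50072821, 0.03136937, 0.26399281]), 'eef_rot': array([-1.79995992e+02, -9.20766352e-03,  1.78814585e+01])}
```

View pics/w1.png

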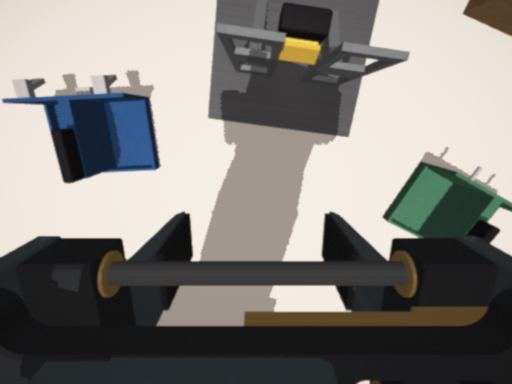

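Run:
```python
import cv2
a=cv2.imread("pics/w1.png")
cv2.imwrite("pics/w1s.png",cv2.resize(a[0:150,205:415],None,fx=3.8,fy=3.8,interpolation=cv2.INTER_CUBIC))
cv2.imwrite("pics/w1b.png",cv2.resize(a[65:195,0:170],None,fx=4.5,fy=4.5,interpolation=cv2.INTER_CUBIC))
```

```text
(no output)
```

View pics/w1s.png

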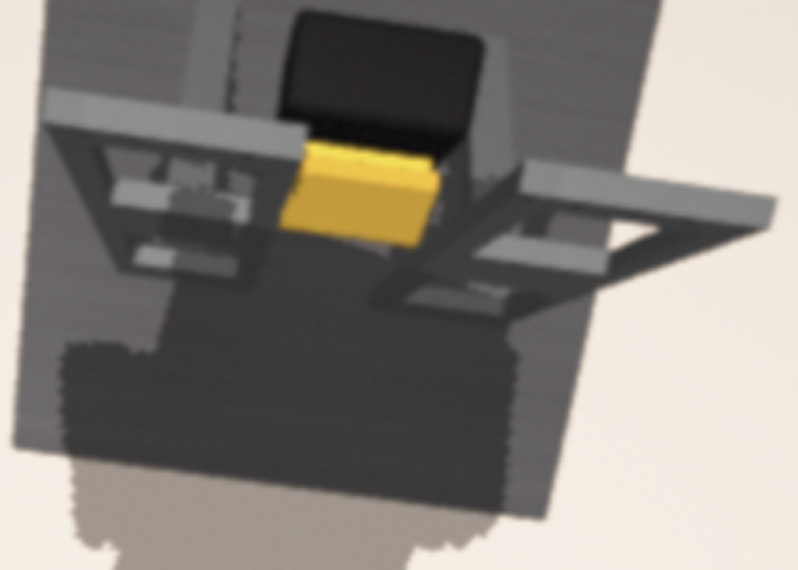

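View pics/w1b.png

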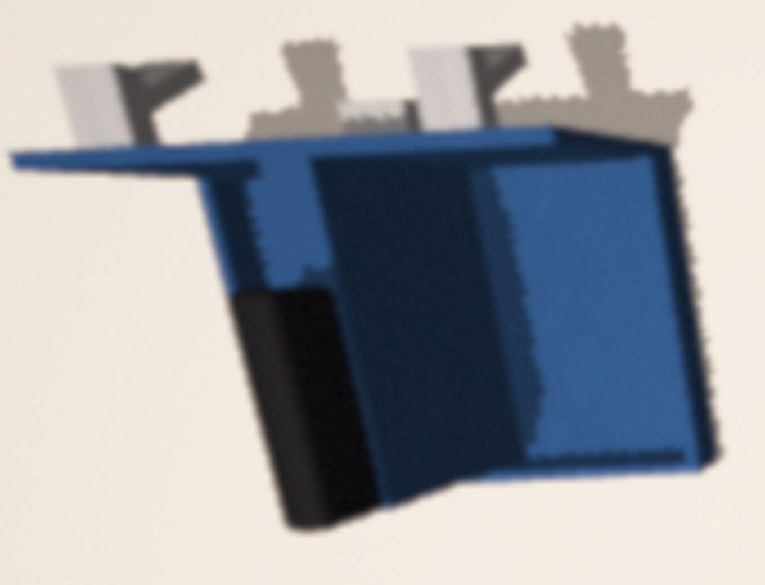

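Run:
```python
from h import *
np.set_printoptions(precision=4,suppress=True)
m=dict(np.load("w1.npz"))
def f(u,v,ox,oy,s,z): return onz(m,((u+.5)/s-.5+ox,(v+.5)/s-.5+oy),z)
S=lambda u,v,z:f(u,v,205,0,3.8,z)
def ang(L,R): e=L-R;return np.degrees(np.arctan2(e[1],e[0]))-90
P=[S(*a,.208) for a in [(47,122),(308,158),(520,188),(770,228)]]
print(P,[np.linalg.norm(P[i+1]-P[i]) for i in range(3)],"yaw",ang(P[0],P[3]),"mid",(P[0]+P[3])/2,(P[1]+P[2])/2)
Q=[S(*a,.208) for a in [(45,88),(308,126),(524,160),(778,200)]]
print("rear",(Q[0]+Q[3])/2,ang(Q[0],Q[3]), np.linalg.norm(Q[0]-Q[3]))
A=[S(*a,.14) for a in [(112,205),(248,222),(475,255),(607,273)]]
print("sill",A,[np.linalg.norm(A[i+1]-A[i]) for i in range(3)],"yaw",ang(A[0],A[3]),"mid",(A[0]+A[3])/2)
B=[S(*a,0) for a in [(13,447),(545,519)]];print("base",B,np.linalg.norm(B[0]-B[1]),ang(*B),(B[0]+B[1])/2)
b=lambda u,v,z:f(u,v,0,65,4.5,z)
# bar top
C=[b(*a,.112) for a in [(233,291),(275,291),(330,525),(290,525)]]
c=np.mean(C,0);d=(C[0]+C[1]-C[2]-C[3])/2;print("bar",c,np.linalg.norm(d),np.degrees(np.arctan2(d[1],d[0])),np.linalg.norm(C[0]-C[1]))
```

```text
[array([0.623 , 0.1043, 0.208 ]), array([0.6329, 0.0529, 0.208 ]), array([0.6409, 0.0104, 0.208 ]), array([ 0.6497, -0.041 ,  0.208 ])] [np.float64(0.052352611138829816), np.float64(0.04325369580448316), np.float64(0.052105214090275735)] yaw 10.413694499417204 mid [0.6363 0.0316 0.208 ] [0.6369 0.0316 0.208 ]
rear [0.6417 0.033  0.208 ] 10.166003757478364 0.14873754972472417
sill [array([0.6237, 0.0968, 0.14  ]), array([0.6308, 0.0615, 0.14  ]), array([0.6418, 0.0014, 0.14  ]), array([ 0.6485, -0.0339,  0.14  ])] [np.float64(0.03603783562152041), np.float64(0.06107502855732468), np.float64(0.03592320125613447)] yaw 10.749588195702955 mid [0.6361 0.0315 0.14  ]
base [array([0.5475, 0.1287, 0.    ]), array([ 0.5878, -0.0918,  0.    ])] 0.2241450691065009 10.373755524651614 [0.5677 0.0185 0.    ]
bar [0.4569 0.2669 0.112 ] 0.06314197829707516 19.689506154508447 0.011003288647954551
```

Run:
```python
from h import *
p=np.array([.5007,.0314,.264]);r=[180,0,17.88]
for t in [[.46,.19,.23],[.457,.2655,.17]]:
    print(shift(p,r,t)); p=np.array(t)
```

```text
[ 0.04979909 -0.81717887  0.17      ]
[ 0.1016262  -0.36387273  0.3       ]
```

Emit:
{"method": "drive_tool", "body": {
  "steps": [
    [0.05,-0.82,0.17,0,1],
    [0.05,-0.82,0.17,0,1],
    [0.05,-0.82,0.17,0,1],
    [0.05,-0.82,0.17,0,1],
    [0.05,-0.82,0.17,0,1]
  ]
}}

```text
t: 2.28
position: [0.4583, 0.1925, 0.2285]
eef_rot: [-180.0, 0.1, 18.1]
ft_force: [-0.4, -0.1, -0.8]
finger_gap: 0.0914
```

Emit:
{"method": "drive_tool", "body": {
  "steps": [
    [0.1,-0.36,0.3,-0.005,1],
    [0.1,-0.36,0.3,-0.005,1],
    [0.1,-0.36,0.3,-0.005,1],
    [0.1,-0.36,0.3,-0.005,1]
  ]
}}

```text
t: 2.62
position: [0.4563, 0.2637, 0.1678]
eef_rot: [180.0, 0.2, 19.8]
ft_force: [-0.3, -0.1, 0.7]
finger_gap: 0.0914
```

Run:
```python
from plant import env, vision
import cv2,numpy as np,json
m=vision.camera_model("wrist");print({k:env.state()[k] for k in ('t','position','eef_rot')})
cv2.imwrite("pics/w2.png",vision.grab_frame("wrist")[:,:,::-1])
np.savez("w2.npz",**m)
```

```text
{'t': 2.6167, 'position': array([0.45627552, 0.26372676, 0.16780157]), 'eef_rot': array([179.97262227,   0.20370788,  19.79065489])}
```

View pics/w2.png

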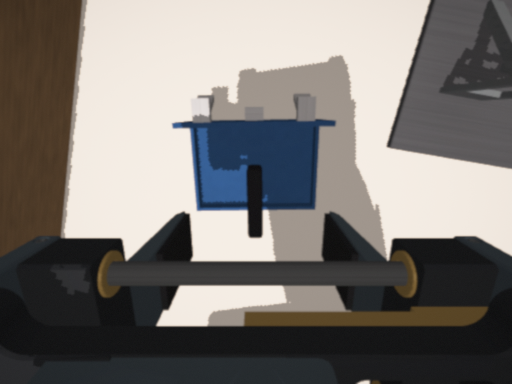

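Run:
```python
from h import *
np.set_printoptions(precision=4,suppress=True)
m=dict(np.load("w2.npz"));a=cv2.imread("pics/w2.png")
g=a[140:245,230:280].max(2)<45
n,l,st,ce=cv2.connectedComponentsWithStats(g.astype(np.uint8))
for s in st[1:]: 
    if s[4]>80: print(s)
i=1+np.argmax(st[1:,4]);ys,xs=np.where(l==i);top=ys.min();bot=ys.max()
print(230+xs[ys==top+6].mean(),230+xs[ys==bot-6].mean())
x0=230+xs[ys==top+6].mean();x1=230+xs[ys==bot-6].mean()
F=onz(m,(x0,140+top-.5),.112);N=onz(m,(x1,140+bot+.5),.112);print(F,N,(F+N)/2,np.linalg.norm(F-N),np.degrees(np.arctan2(*(F-N)[1::-1])))
L=onz(m,(173,125),.1);R=onz(m,(335,122),.1);print(L,R,np.linalg.norm(L-R),np.degrees(np.arctan2(*(L-R)[1::-1]))-90)
print(proj(m,[.457,.265,.112]))
```

```text
[ 17  25  16  71 920]
254.5 255.0
[0.4903 0.2801 0.112 ] [0.4273 0.2572 0.112 ] [0.4588 0.2686 0.112 ] 0.06694253313934666 20.000682166064383
[0.4969 0.3576 0.1   ] [0.5467 0.2263 0.1   ] 0.14044376890090238 20.771250657828105
[257.9056 204.5115]
```

Emit:
{"method": "drive_tool", "body": {
  "steps": [
    [0.017,-0.014,0.12,0,1],
    [0.017,-0.014,0.26,0,1],
    [0.017,-0.014,0.38,0,1],
    [0.017,-0.014,0.46,0,1],
    [0.017,-0.014,0.46,0,1],
    [0.017,-0.014,0.46,0,1]
  ]
}}

```text
t: 3.17
position: [0.4602, 0.2658, 0.0787]
eef_rot: [180.0, 0.0, 19.6]
ft_force: [-0.2, 0.2, 0.1]
finger_gap: 0.0917
```

Run:
```python
from plant import env, vision
import cv2
s=env.state();print(s['position'],s['eef_rot'],s['ft_force'])
cv2.imwrite("pics/w3.png",vision.grab_frame("wrist")[:,:,::-1])
```

```text
[0.46016102 0.26576367 0.07868331] [1.79992341e+02 1.67417051e-02 1.96043595e+01] [-0.22125539  0.16903313  0.1332866 ]
```

View pics/w3.png

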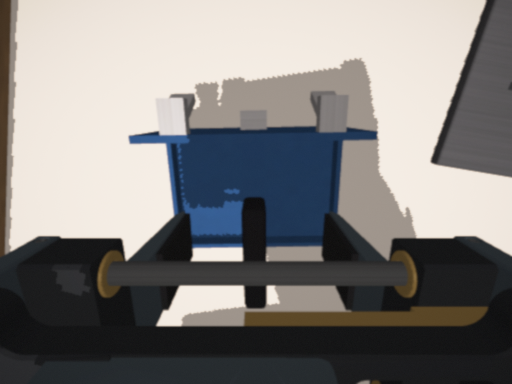

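Emit:
{"method": "drive_tool", "body": {
  "steps": [
    [0,0,0.013,-0.001,1],
    [0,0,0.013,-0.001,0.4],
    [0,0,0.013,-0.001,0.15],
    [0,0,0.013,-0.001,0.05],
    [0,0,0.013,-0.001,0],
    [0,0,0.013,-0.001,0],
    [0,0,0.013,-0.001,0],
    [0,0,0.013,-0.001,0],
    [0,0,0.013,-0.001,0],
    [0,0,0.013,-0.001,0]
  ],
  "grip_force": 50
}}

```text
t: 4.05
position: [0.4596, 0.2668, 0.0753]
eef_rot: [180.0, 0.0, 20.0]
ft_force: [0.5, 0.2, 0.4]
finger_gap: 0.0338
```

Emit:
{"method": "drive_tool", "body": {
  "steps": [
    [0,0,0,0,0],
    [0,0,0,0,0],
    [0,0,0,0,0],
    [0,0,0,0,0],
    [0,0,0,0,0],
    [0,0,0,0,0],
    [0,0,0,0,0]
  ]
}}

```text
t: 4.63
position: [0.4596, 0.2668, 0.0753]
eef_rot: [-180.0, 0.0, 20.0]
ft_force: [0.1, 1.8, -1.0]
finger_gap: 0.0138
```

Emit:
{"method": "drive_tool", "body": {
  "steps": [
    [0,0,-0.05,0,0],
    [0,0,-0.15,0,0],
    [0,0,-0.3,0,0],
    [0,0,-0.45,0,0],
    [0,0,-0.55,0,0],
    [0,0,-0.55,0,0]
  ]
}}

```text
t: 5.13
position: [0.4614, 0.2676, 0.1898]
eef_rot: [-180.0, -0.3, 20.0]
ft_force: [1.2, 0.7, -3.2]
finger_gap: 0.0135
```

Run:
```python
from plant import env, vision
import cv2,numpy as np
from h import *
s=env.state();print(s['position'],s['eef_rot'],s['ft_force'],s['moment'],s['finger_gap'])
for n in("scene","wrist"):
    cv2.imwrite(f"pics/{n}4.png",vision.grab_frame(n)[:,:,::-1])
p=np.array([.4596,.2668,.1853]);r=[180,0,20]
for t in [[.455,.11,.18],[.4986,.0063,.175]]: print(shift(p,r,t));p=np.array(t);r=[180,0,10.4]
```

```text
[0.46138485 0.26759562 0.18976949] [-179.96107299   -0.33238794   20.02489777] [ 1.1605251   0.74355968 -3.19179124] [ 0.07487972 -0.07081622  0.09463313] 0.013511096686343198
[-0.28975672  0.72885255  0.0265    ]
[0.1208194  0.54933498 0.025     ]
```

View pics/wrist4.png

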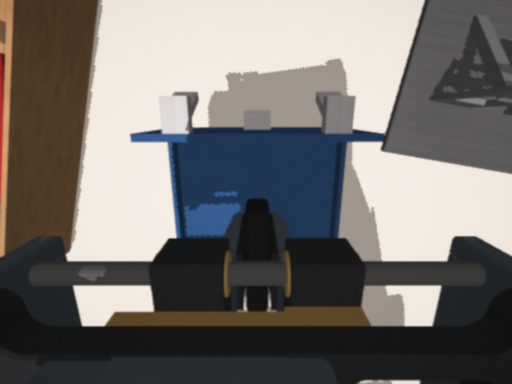

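View pics/scene4.png

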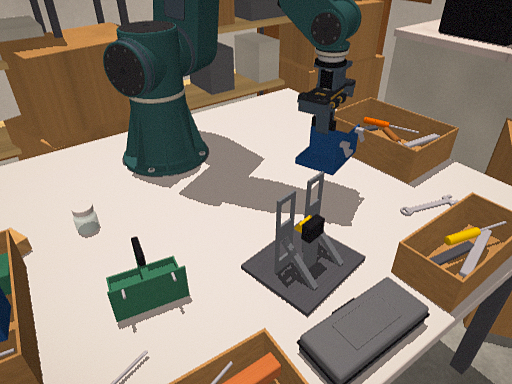

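Emit:
{"method": "drive_tool", "body": {
  "steps": [
    [-0.1,0.1,0.02,0.005,0],
    [-0.2,0.3,0.02,0.01,0],
    [-0.3,0.5,0.02,0.018,0],
    [-0.3,0.7,0.02,0.0267,0],
    [-0.3,0.73,0.02,0.0267,0],
    [-0.3,0.73,0.02,0.0267,0]
  ]
}}

```text
t: 5.73
position: [0.4527, 0.1066, 0.1798]
eef_rot: [180.0, 0.1, 10.2]
ft_force: [0.2, 0.0, -4.5]
finger_gap: 0.0136
```

Emit:
{"method": "drive_tool", "body": {
  "steps": [
    [0.06,0.15,0.02,0,0],
    [0.1,0.3,0.02,0,0],
    [0.12,0.45,0.02,0,0],
    [0.12,0.55,0.02,0,0],
    [0.12,0.55,0.02,0,0],
    [0.12,0.55,0.02,0,0],
    [0.12,0.55,0.02,0,0],
    [0.12,0.55,0.02,0,0]
  ]
}}

```text
t: 6.4
position: [0.4962, 0.0062, 0.1767]
eef_rot: [-180.0, 0.1, 10.5]
ft_force: [0.0, -0.0, -4.2]
finger_gap: 0.0135
```

Run:
```python
from plant import env, vision
import cv2,numpy as np
from h import *
m=vision.camera_model("wrist");np.savez("w5.npz",**m)
s=env.state();print(s['position'],s['eef_rot'],s['ft_force'],s['moment'],s['finger_gap'])
for n in("top","scene","wrist"):
    cv2.imwrite(f"pics/{n}5.png",vision.grab_frame(n)[:,:,::-1])
```

```text
[0.49615656 0.00622248 0.17669569] [-1.79978696e+02  6.48568260e-02  1.04834561e+01] [ 0.04849331 -0.01584919 -4.23567136] [-0.0177074   0.16256937 -0.05915738] 0.013523753098761422
```

View pics/wrist5.png

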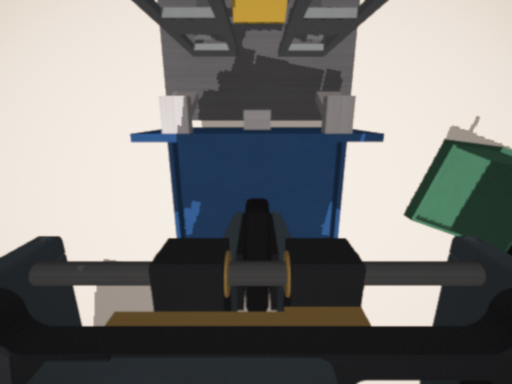

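View pics/scene5.png

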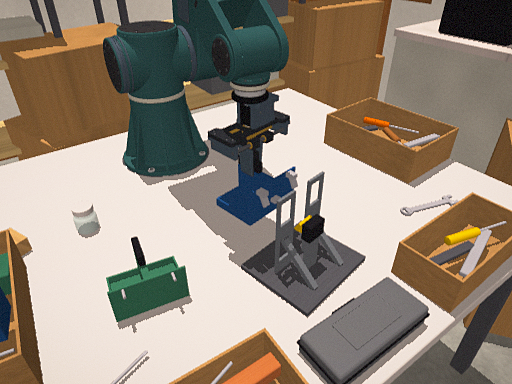

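Run:
```python
from h import *
a=cv2.imread("pics/wrist5.png")
cv2.imwrite("pics/w5s.png",cv2.resize(a[0:145,125:395],None,fx=2.9,fy=2.9,interpolation=cv2.INTER_CUBIC))
```

```text
(no output)
```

View pics/w5s.png

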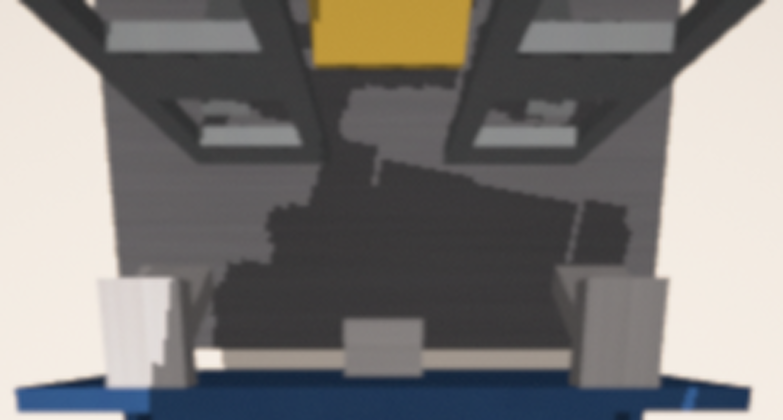

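Run:
```python
from h import *
np.set_printoptions(precision=4,suppress=True)
m=dict(np.load("w5.npz"));p=np.array([.49616,.00622,.1767]);R=Rt([180,0,10.48])
def T(u,v,z):
    q=R.T@(onz(m,((u+.5)/2.9-.5+125,(v+.5)/2.9-.5),z)-p);q[1]*=-1;return q  # y left
A=[T(u,52,.14) for u in (105,262,518,675)];print("sill",np.array(A),np.mean(A,0))
g=p[2]+.019
for z in (g-.02,g-.012,g-.005,g):
    C=[T(u,v,z) for u,v in ((97,278),(180,278),(582,278),(668,278))];print(z,np.array(C)[:,1],np.mean(C,0))
t=[T(u,320,g-.055) for u in(342,425)];print("tab far",t,np.mean(t,0))
```

```text
sill [[ 0.142   0.0669  0.0367]
 [ 0.1419  0.0301  0.0367]
 [ 0.1419 -0.03    0.0367]
 [ 0.1419 -0.0668  0.0367]] [0.1419 0.0001 0.0367]
0.1757 [ 0.0617  0.0443 -0.04   -0.058 ] [0.0899 0.002  0.001 ]
0.18369999999999997 [ 0.0589  0.0423 -0.0381 -0.0553] [ 0.0894  0.002  -0.007 ]
0.19069999999999998 [ 0.0565  0.0406 -0.0364 -0.0528] [ 0.0889  0.002  -0.014 ]
0.19569999999999999 [ 0.0548  0.0394 -0.0352 -0.0511] [ 0.0886  0.002  -0.019 ]
tab far [array([0.0819, 0.0122, 0.036 ]), array([ 0.0819, -0.009 ,  0.036 ])] [0.0819 0.0016 0.036 ]
```

Emit:
{"method": "drive_tool", "body": {
  "steps": [
    [0.04,0.008,0,0,0],
    [0.09,0.008,0.005,0,0],
    [0.14,0.008,0.005,0,0],
    [0.19,0.008,0.005,0,0],
    [0.24,0.008,0.005,0,0],
    [0.29,0.008,0.005,0,0],
    [0.33,0.008,0.005,0,0],
    [0.355,0.008,0.005,0,0],
    [0.355,0.008,0.005,0,0],
    [0.355,0.008,0.005,0,0]
  ]
}}

```text
t: 7.38
position: [0.5668, 0.0165, 0.1761]
eef_rot: [-180.0, 0.0, 10.4]
ft_force: [-0.4, -0.1, -5.0]
finger_gap: 0.014
```

Run:
```python
from plant import env, vision
import cv2,numpy as np
from h import *
m=vision.camera_model("wrist");np.savez("w6.npz",**m)
s=env.state();print(s['t'],s['position'],s['eef_rot'],s['ft_force'],s['moment'],s['finger_gap'])
R=Rt(s['eef_rot']);print(R.T@(np.array([.6363,.0316,.14])-s['position']))
for n in("scene","wrist"):
    cv2.imwrite(f"pics/{n}6.png",vision.grab_frame(n)[:,:,::-1])
a=cv2.imread("pics/scene6.png");cv2.imwrite("pics/s6z.png",cv2.resize(a[130:310,200:390],None,fx=3.3,fy=3.3,interpolation=cv2.INTER_CUBIC))
```

```text
7.3833 [0.56676688 0.01647077 0.17614846] [-1.79993711e+02  2.74683576e-02  1.04177270e+01] [-0.44646305 -0.05968332 -4.98486071] [-0.03635302  0.16745647 -0.00018668] 0.013989119952133608
[ 0.07113995 -0.00230265  0.03611462]
```

View pics/wrist6.png

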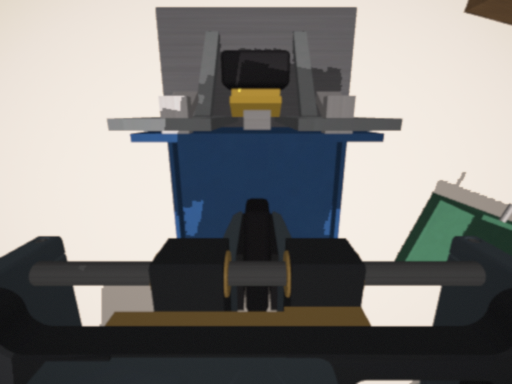

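View pics/s6z.png

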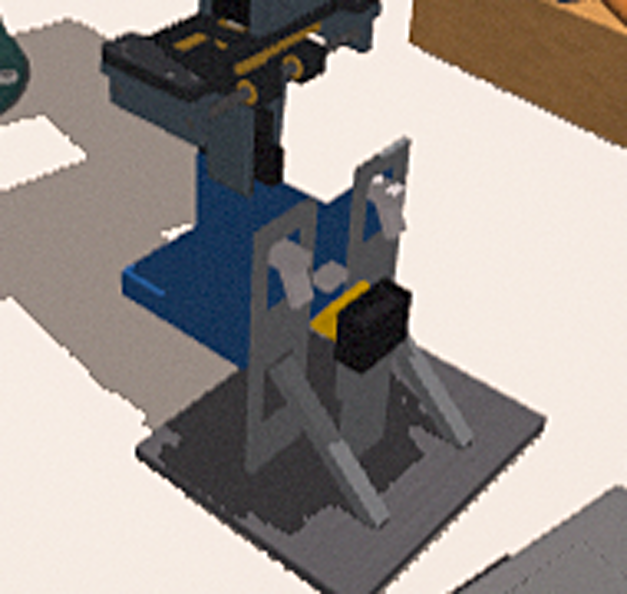

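Emit:
{"method": "drive_tool", "body": {
  "steps": [
    [0,0,0.02,0,0],
    [0,0,0.04,0,0],
    [0,0,0.06,0,0],
    [0,0,0.07,0,0],
    [0,0,0.07,0,0]
  ]
}}

```text
t: 7.9
position: [0.5662, 0.0164, 0.1617]
eef_rot: [-180.0, 0.1, 10.4]
ft_force: [-3.8, -1.1, -4.4]
finger_gap: 0.0137
```

Emit:
{"method": "drive_tool", "body": {
  "steps": [
    [0.003,0,0.015,0,0],
    [0.006,0,0.03,0,0],
    [0.006,0,0.04,0,0],
    [0.006,0,0.04,0,0]
  ]
}}

```text
t: 8.23
position: [0.568, 0.0166, 0.1543]
eef_rot: [180.0, 0.0, 10.4]
ft_force: [-6.3, -0.7, 3.0]
finger_gap: 0.0139
```

Emit:
{"method": "drive_tool", "body": {
  "steps": [
    [0,0,0.012,0,0],
    [0,0,0.025,0,0],
    [0,0,0.035,0,0],
    [0,0,0.035,0,0]
  ]
}}

```text
t: 8.57
position: [0.5671, 0.0166, 0.1465]
eef_rot: [-180.0, 0.1, 10.4]
ft_force: [-6.2, -2.2, -3.0]
finger_gap: 0.0138
```

Emit:
{"method": "drive_tool", "body": {
  "steps": [
    [0,0,0.01,0,0],
    [0,0,0.02,0,0],
    [0,0,0.025,0,0],
    [0,0,0.025,0,0]
  ]
}}

```text
t: 8.9
position: [0.5681, 0.0167, 0.142]
eef_rot: [-180.0, -0.0, 10.4]
ft_force: [-0.7, 0.2, -4.9]
finger_gap: 0.0139
```

Run:
```python
from plant import env, vision
import cv2,numpy as np
from h import *
s=env.state();print(s['t'],s['position'],s['eef_rot'],s['ft_force'],s['moment'],s['finger_gap'])
R=Rt(s['eef_rot']);print(R.T@(np.array([.6363,.0316,.14])-s['position']))
for n in("scene","wrist"):
    cv2.imwrite(f"pics/{n}7.png",vision.grab_frame(n)[:,:,::-1])
a=cv2.imread("pics/scene7.png");cv2.imwrite("pics/s7z.png",cv2.resize(a[170:310,230:370],None,fx=4.2,fy=4.2,interpolation=cv2.INTER_CUBIC))
```

```text
8.9 [0.56810034 0.01669415 0.14195755] [-1.79997581e+02 -3.42899382e-03  1.04124530e+01] [-0.65464114  0.16241228 -4.94337612] [0.00126643 0.14912156 0.03471275] 0.013856406118195896
[ 0.06977042 -0.00233438  0.00196183]
```

View pics/s7z.png

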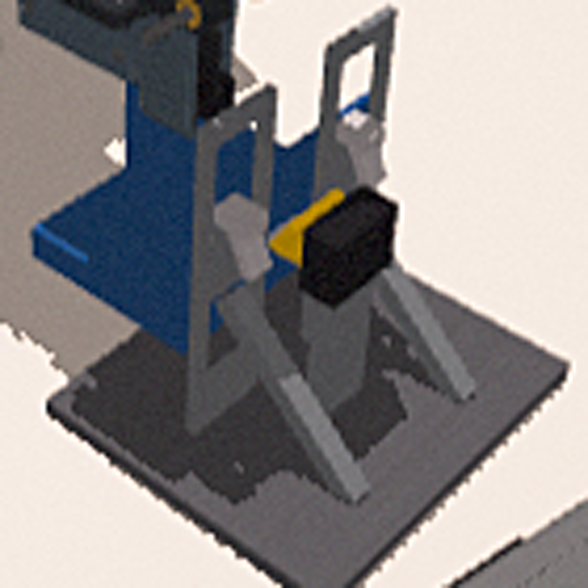

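View pics/wrist7.png

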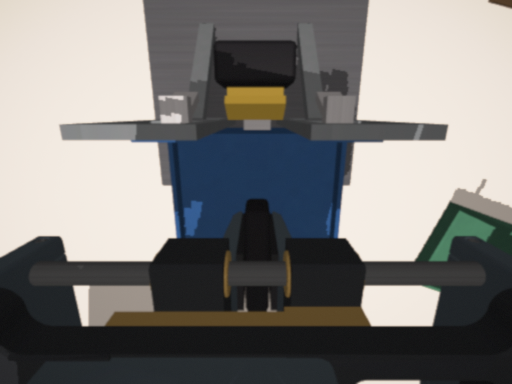

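Emit:
{"method": "drive_tool", "body": {
  "steps": [
    [0,0,0.005,0,0],
    [0,0,0.01,0,0],
    [0,0,0.015,0,0],
    [0,0,0.015,0,0]
  ]
}}

```text
t: 9.33
position: [0.5682, 0.0166, 0.1399]
eef_rot: [180.0, -0.0, 10.4]
ft_force: [-6.0, -0.3, 4.8]
finger_gap: 0.0137
```

Emit:
{"method": "drive_tool", "body": {
  "steps": [
    [0,0,0.004,0,0],
    [0,0,0.008,0,0],
    [0,0,0.008,0,0]
  ]
}}

```text
t: 9.58
position: [0.568, 0.0166, 0.1389]
eef_rot: [180.0, 0.0, 10.4]
ft_force: [-12.5, -1.5, 18.1]
finger_gap: 0.0139
```

```bash
cat > look.py <<'E'
from plant import env, vision
import cv2,numpy as np,sys
from h import *
k=sys.argv[1]
s=env.state();print(s['t'],s['position'],s['eef_rot'],s['ft_force'],s['moment'],s['finger_gap'])
R=Rt(s['eef_rot']);print(R.T@(np.array([.6363,.0316,.14])-s['position']))
a=vision.grab_frame("scene")[:,:,::-1];b=vision.grab_frame("wrist")[:,:,::-1]
A=cv2.resize(a[200:260,260:350],None,fx=8,fy=8,interpolation=cv2.INTER_CUBIC)
B=cv2.resize(b[20:150,140:380],None,fx=3,fy=3,interpolation=cv2.INTER_CUBIC)
cv2.imwrite(f"pics/sz{k}.png",A);cv2.imwrite(f"pics/wz{k}.png",B)
cv2.imwrite(f"pics/sf{k}.png",a)
E
python3 look.py 8
python3 -c "
import cv2
b=cv2.imread('pics/wrist7.png');cv2.imwrite('pics/wz7.png',cv2.resize(b[20:150,140:380],None,fx=3,fy=3,interpolation=cv2.INTER_CUBIC))"
```

```text
9.5833 [0.56800696 0.01662795 0.13891024] [1.79999623e+02 1.80245179e-02 1.04170810e+01] [-12.54064094  -1.48002793  18.09848036] [-0.0110538   1.57653225  0.04288435] 0.013937505459012638
[ 0.0698742  -0.00237705 -0.00111176]
```

View pics/sz8.png

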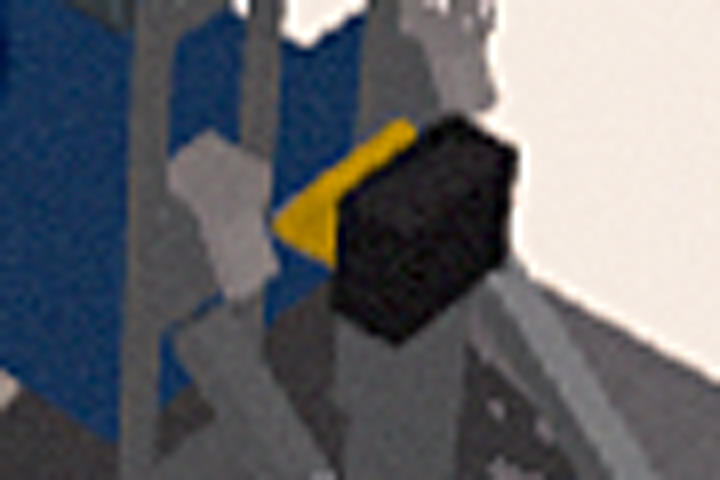

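View pics/wz8.png

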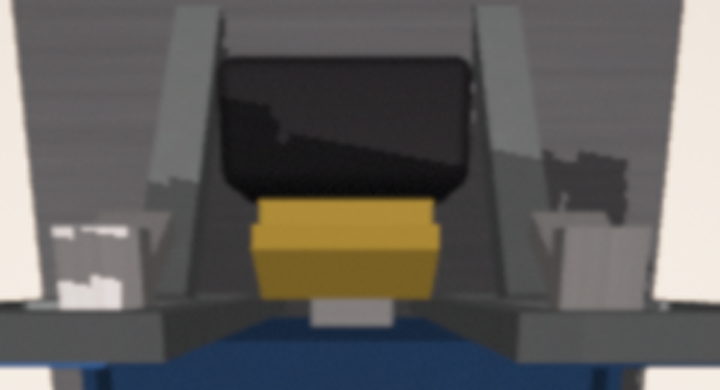

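View pics/wz7.png

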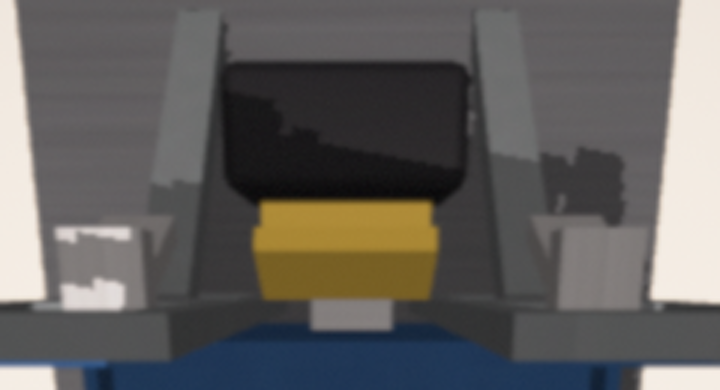

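Run:
```python
from plant import vision
import numpy as np,cv2
np.savez("w8.npz",**vision.camera_model("wrist"))
b=cv2.imread("pics/wrist6.png");cv2.imwrite("pics/wz6.png",cv2.resize(b[20:150,140:380],None,fx=3,fy=3,interpolation=cv2.INTER_CUBIC))
a=cv2.imread("pics/wrist5.png");cv2.imwrite("pics/wc5.png",cv2.resize(a[0:60,200:320],None,fx=6,fy=6,interpolation=cv2.INTER_CUBIC))
```

```text
(no output)
```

View pics/wz6.png

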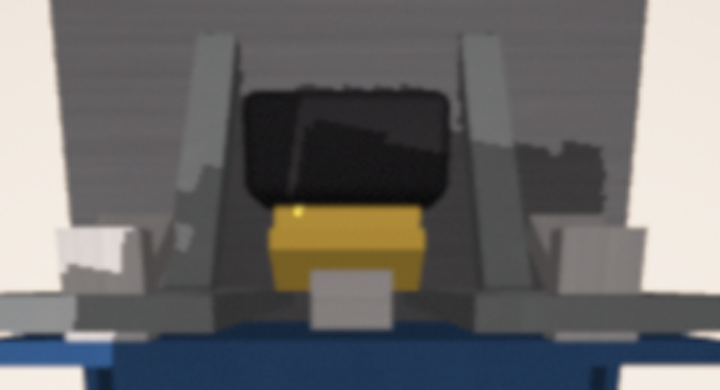

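View pics/wc5.png

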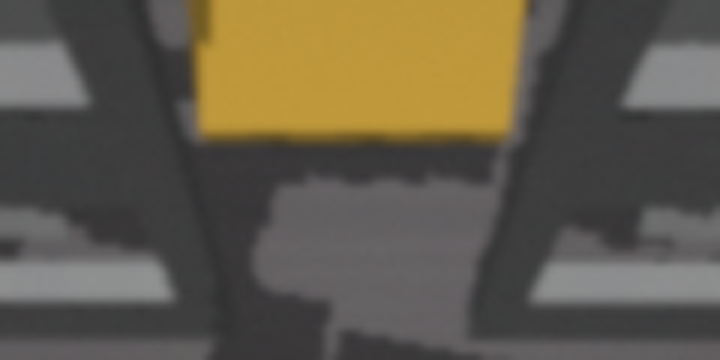

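Run:
```python
from h import *
np.set_printoptions(precision=4,suppress=True)
w={k:dict(np.load(f"w{k}.npz")) for k in (1,5,6,8)}
S=np.array([.6363,.0316,.14]);y=np.radians(10.42);X=np.array([np.cos(y),np.sin(y),0]);Y=np.array([-np.sin(y),np.cos(y),0])
f=lambda u,v,ox,oy,s:((u+.5)/s-.5+ox,(v+.5)/s-.5+oy)
# front lower edge endpoints (L,R)
E={5:[f(202,138,200,0,6),f(508,138,200,0,6)],1:[f(280,226,205,0,3.8),f(419,246,205,0,3.8)],6:[f(278,290,140,20,3),f(418,290,140,20,3)],8:[f(263,299,140,20,3),f(433,299,140,20,3)]}
T={6:[f(272,249,140,20,3),f(424,249,140,20,3)],8:[f(252,250,140,20,3),f(439,250,140,20,3)]}
for z in (.100,.105,.11,.115,.12):
  for k in E:
    L,R=[onz(w[k],p,z) for p in E[k]];print(z,k,"tip x",((L+R)/2-S)@X,"w",(L-R)@Y,end=" | ")
  print()
for z in (.11,.115,.12,.125,.13):
  for k in T:
    L,R=[onz(w[k],p,z) for p in T[k]];print(z,k,"top x",((L+R)/2-S)@X,"w",(L-R)@Y,end=" | ")
  print()
```

```text
0.1 5 tip x 0.007943387507027349 w 0.041542933771849234 | 0.1 1 tip x 0.0076278816849769384 w 0.04239505252143153 | 0.1 6 tip x 0.0058852836851516896 w 0.04158211271578478 | 0.1 8 tip x 0.005314510794376684 w 0.043056706554994814 | 
0.105 5 tip x 0.006515535403726998 w 0.0407076163246286 | 0.105 1 tip x 0.006696871011421536 w 0.04176425473749352 | 0.105 6 tip x 0.005929928592663443 w 0.04074425255335774 | 0.105 8 tip x 0.005409503680673643 w 0.04203617745325213 | 
0.11 5 tip x 0.00508768330042665 w 0.03987229887740796 | 0.11 1 tip x 0.005765860337866133 w 0.04113345695355551 | 0.11 6 tip x 0.005974573500175196 w 0.0399063923909307 | 0.11 8 tip x 0.005504496566970709 w 0.04101564835150941 | 
0.115 5 tip x 0.0036598311971262993 w 0.03903698143018731 | 0.115 1 tip x 0.004834849664310729 w 0.04050265916961755 | 0.115 6 tip x 0.006019218407686839 w 0.03906853222850366 | 0.115 8 tip x 0.005599489453267778 w 0.03999511924976671 | 
0.12 5 tip x 0.0022319790938259507 w 0.03820166398296666 | 0.12 1 tip x 0.0039038389907553265 w 0.03987186138567955 | 0.12 6 tip x 0.006063863315198484 w 0.03823067206607656 | 0.12 8 tip x 0.005694482339564736 w 0.03897459014802399 | 
0.11 6 top x 0.017051096465416988 w 0.04272905402257948 | 0.11 8 top x 0.01671358131979737 w 0.04437357586228665 | 
0.115 6 top x 0.016863182708144644 w 0.04183193027876924 | 0.115 8 top x 0.016529675842812962 w 0.04326949663067836 | 
0.12 6 top x 0.016675268950872305 w 0.04093480653495896 | 0.12 8 top x 0.01634577036582866 w 0.04216541739907004 | 
0.125 6 top x 0.016487355193599854 w 0.040037682791148735 | 0.125 8 top x 0.01616186488884436 w 0.04106133816746175 | 
0.13 6 top x 0.016299441436327406 w 0.039140559047338486 | 0.13 8 top x 0.015977959411859952 w 0.03995725893585342 |
```

Emit:
{"method": "drive_tool", "body": {
  "steps": [
    [0,0,-0.004,0,0],
    [0,0,-0.006,0,0],
    [0,0,-0.006,0,0]
  ]
}}

```text
t: 9.93
position: [0.5679, 0.0166, 0.1391]
eef_rot: [-180.0, 0.0, 10.4]
ft_force: [-5.6, -0.8, 4.7]
finger_gap: 0.0138
```

Emit:
{"method": "drive_tool", "body": {
  "steps": [
    [0,0,0,0,0.6],
    [0,0,0,0,0.6],
    [0,0,0,0,0.6],
    [0,0,0,0,0.6],
    [0,0,0,0,0.6],
    [0,0,0,0,0.6],
    [0,0,0,0,0.6],
    [0,0,0,0,0.6]
  ]
}}

```text
t: 10.6
position: [0.5681, 0.0167, 0.139]
eef_rot: [180.0, -0.0, 10.4]
ft_force: [0.4, -0.6, -0.2]
finger_gap: 0.0544
```

```bash
python3 look.py 9
```

```text
10.6 [0.56810138 0.01665931 0.13896986] [ 1.79999739e+02 -7.21870900e-03  1.04114727e+01] [ 0.42203192 -0.56254594 -0.18327764] [-0.01352193 -0.00344856 -0.05566644] 0.05443310199266256
[ 0.06977591 -0.0023701  -0.00102136]
```

View pics/wz9.png

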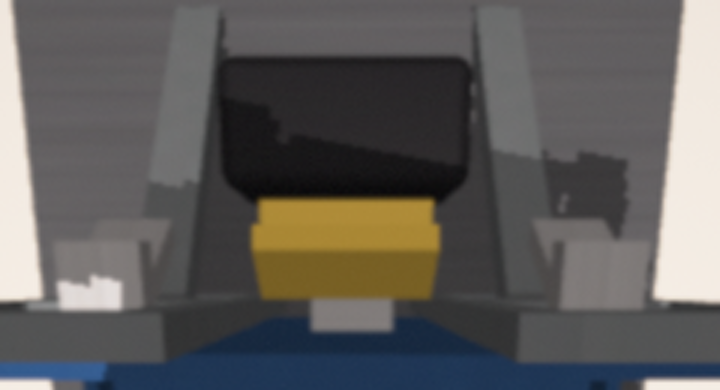

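View pics/sf9.png

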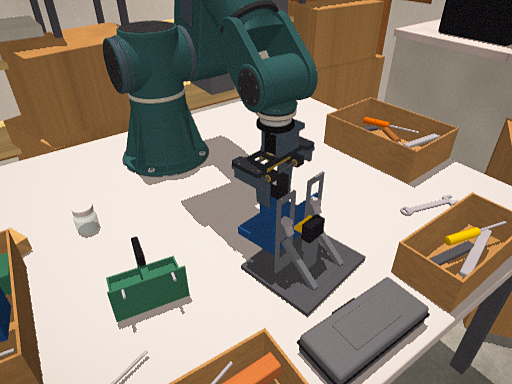

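Emit:
{"method": "drive_tool", "body": {
  "steps": [
    [0,0,-0.08,0,0.6],
    [0,0,-0.25,0,0.6],
    [0,0,-0.45,0,0.6],
    [0,0,-0.5,0,0.6],
    [0,0,-0.5,0,0.6],
    [0,0,-0.5,0,0.6]
  ]
}}

```text
t: 11.2
position: [0.5681, 0.0166, 0.2391]
eef_rot: [180.0, -0.1, 10.4]
ft_force: [-0.9, -0.2, -0.6]
finger_gap: 0.0546
```

Emit:
{"method": "drive_tool", "body": {
  "steps": [
    [-0.2,0,-0.1,0,1],
    [-0.35,0,-0.1,0,1],
    [-0.35,0,-0.1,0,1],
    [-0.35,0,-0.1,0,1],
    [-0.35,0,-0.1,0,1]
  ]
}}

```text
t: 11.62
position: [0.4991, 0.004, 0.258]
eef_rot: [-180.0, 0.1, 10.4]
ft_force: [1.1, -0.8, -0.3]
finger_gap: 0.085
```

Run:
```python
from plant import env, vision
import cv2,numpy as np
print(env.state()['position'],env.state()['ft_force'])
np.savez("w10.npz",**vision.camera_model("wrist"))
for n in("top","scene","wrist"):
    cv2.imwrite(f"pics/{n}10.png",vision.grab_frame(n)[:,:,::-1])
a=cv2.imread("pics/scene10.png");cv2.imwrite("pics/s10z.png",cv2.resize(a[165:310,220:370],None,fx=4,fy=4,interpolation=cv2.INTER_CUBIC))
```

```text
[0.4991018  0.0040081  0.25797065] [ 1.0971412  -0.78672285 -0.3182233 ]
```

View pics/s10z.png

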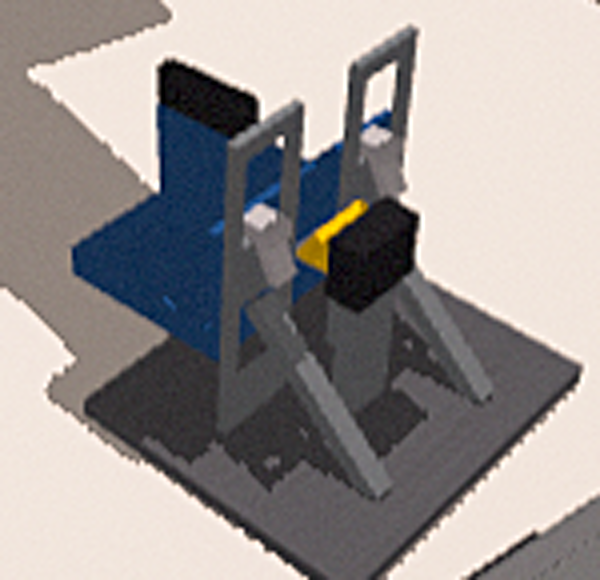

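View pics/wrist10.png

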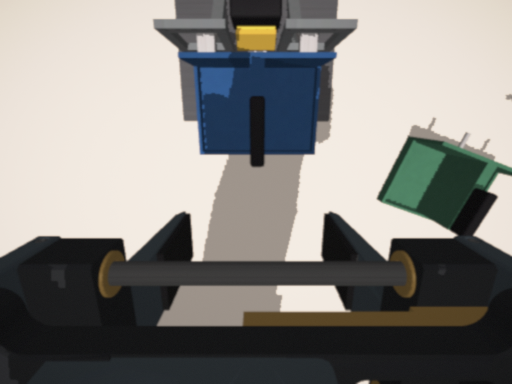

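View pics/top10.png

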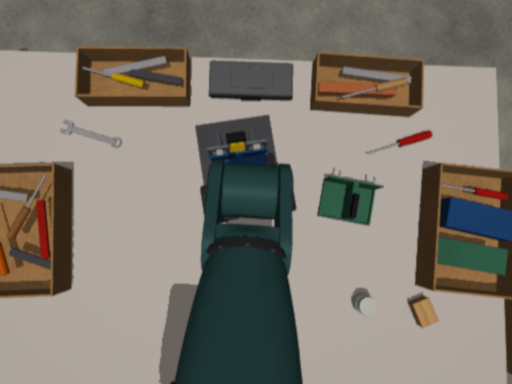

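Run:
```python
from plant import vision
import cv2
b=cv2.imread('pics/wrist10.png');cv2.imwrite('pics/wz10.png',cv2.resize(b[10:175,150:365],None,fx=3.6,fy=3.6,interpolation=cv2.INTER_CUBIC))
a=cv2.imread('pics/scene10.png');cv2.imwrite('pics/sb10.png',cv2.resize(a[175:225,245:320],None,fx=10,fy=10,interpolation=cv2.INTER_CUBIC))
```

```text
(no output)
```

View pics/wz10.png

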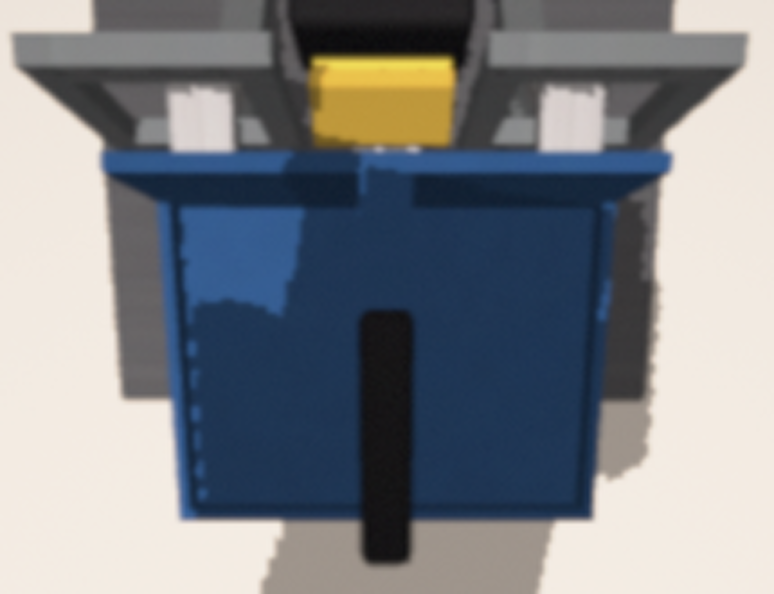

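View pics/sb10.png

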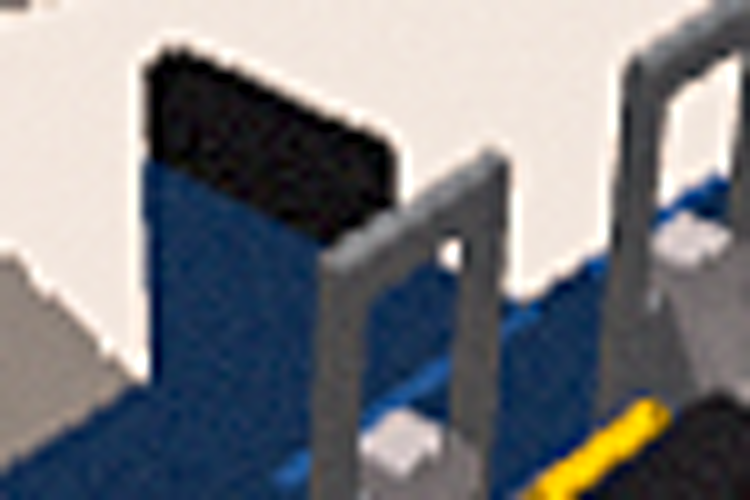

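Run:
```python
from plant import vision
from h import *
np.set_printoptions(precision=4,suppress=True)
w=dict(np.load("w10.npz"));s=vision.camera_model("scene")
S=np.array([.6363,.0316,.14]);y=np.radians(10.42);B=np.array([[np.cos(y),np.sin(y),0],[-np.sin(y),np.cos(y),0],[0,0,1]])
f=lambda u,v,ox,oy,k:((u+.5)/k-.5+ox,(v+.5)/k-.5+oy)
def tri(a,b):
    (o1,d1),(o2,d2)=ray(w,a),ray(s,b)
    t=np.linalg.lstsq(np.c_[d1,-d2],o2-o1,rcond=None)[0]
    p,q=o1+t[0]*d1,o2+t[1]*d2;return B@((p+q)/2-S),np.linalg.norm(p-q)
# scene camera on the -y side: right (−y) edges; in wrist image right = -y
# far end, near(-y) top corner
print("far R",tri(f(411,312,150,10,3.6),f(397,150,245,175,10)))
print("near R/L",tri(f(411,562,150,10,3.6),f(170,50,245,175,10)),tri(f(361,562,150,10,3.6),f(148,65,245,175,10)))
# single-view: bar at heights
for z in(.165,.17,.175,.18):
    F=B@(onz(w,f(386,311,150,10,3.6),z)-S);N=B@(onz(w,f(386,563,150,10,3.6),z)-S);print(z,F,N,F-N)
for nm,P in (("top",[.0,0,.208]),):pass
# predicted home corners in crops
for gz in (.017,.020,.012):
  for gx in(-.069,):
    for dx in(.033,-.033):
      for dy in (.007,-.007):
        P=S+B.T@np.array([gx+dx,dy,gz+.017]);a=proj(w,P);b=proj(s,P)
        print(gz,dx,dy,(a-[150,10])*3.6,(b-[245,175])*10)
```

```text
far R (array([-0.0427, -0.0043,  0.0362]), np.float64(0.007995106549875435))
near R/L (array([-0.1065, -0.0056,  0.0342]), np.float64(0.005884216392506066)) (array([-0.1142,  0.0044,  0.0205]), np.float64(0.006677255004651451))
0.165 [-0.0449 -0.0007  0.025 ] [-0.111  -0.0006  0.025 ] [ 0.0661 -0.0001  0.    ]
0.17 [-0.0452 -0.0007  0.03  ] [-0.11   -0.0006  0.03  ] [ 0.0648 -0.0001  0.    ]
0.175 [-0.0455 -0.0007  0.035 ] [-0.1091 -0.0006  0.035 ] [ 0.0636 -0.0001  0.    ]
0.18 [-0.0458 -0.0007  0.04  ] [-0.1081 -0.0006  0.04  ] [ 0.0623 -0.0001 -0.    ]
0.017 0.033 0.007 [353.5068 269.1334] [431.618 144.304]
0.017 0.033 -0.007 [410.1251 269.0729] [389.3983 171.4565]
0.017 -0.033 0.007 [356.0332 534.8365] [205.7154  28.9692]
0.017 -0.033 -0.007 [408.4999 534.7837] [163.2044  53.801 ]
0.02 0.033 0.007 [353.1279 267.8659] [432.2528 132.8312]
0.02 0.033 -0.007 [410.4378 267.8047] [389.9513 159.9247]
0.02 -0.033 0.007 [355.7109 536.6678] [205.8757  17.7763]
0.02 -0.033 -0.007 [408.771  536.6145] [163.2814  42.5497]
0.012 0.033 0.007 [354.1183 271.1793] [430.5659 163.3204]
0.012 0.033 -0.007 [409.6204 271.12  ] [388.4817 190.5699]
0.012 -0.033 0.007 [356.5545 531.8736] [205.4497  47.5264]
0.012 -0.033 -0.007 [408.0612 531.8218] [163.0767  72.454 ]
```

Run:
```python
from plant import vision
from h import *
np.set_printoptions(precision=1,suppress=True)
w=dict(np.load("w10.npz"));s=vision.camera_model("scene")
S=np.array([.6363,.0316,.14]);y=np.radians(10.42);B=np.array([[np.cos(y),np.sin(y),0],[-np.sin(y),np.cos(y),0],[0,0,1]])
W=lambda P:(proj(w,S+B.T@np.array(P))-[150,10])*3.6
Q=lambda P:(proj(s,S+B.T@np.array(P))-[245,175])*10
for x,yy,z in [(0,.074,.068),(0,.022,.068),(0,-.022,.068),(0,-.074,.068),(.006,-.022,.068),(.006,-.074,.068)]: print("upr",x,yy,W((x,yy,z)),Q((x,yy,z)))
for x in (0,.006):
  for yy in(.066,.03,-.03,-.066): print("sill",x,yy,W((x,yy,0)))
# bar predictions by tilt (top out by angle a about (x=-2, z=0)) and shift
for a,dx,dz in [(0,-.069,.019),(3,-.071,.019),(5,-.071,.019),(8,-.071,.019),(8,-.075,.017)]:
  c,sn=np.cos(np.radians(a)),np.sin(np.radians(a))
  g=np.array([dx+.067,0,dz-.019])   # rear face at tongue-level
  def L(px,py,pz): # local to grip pt -> rotate about (67,.,-20)
    v=np.array([px-.067,pz+.02]); return np.array([g[0]+c*v[0]-sn*v[1],py,g[2]+sn*v[0]+c*v[1]-.001])
  print(a,"grip",L(0,0,0),"far/near",W(L(.033,0,.017)),W(L(-.033,0,.017)),"plate frontbottom",W(L(-.04,0,-.075)),"scene farR",Q(L(.033,-.007,.017)),"nearR",Q(L(-.033,-.007,.017)), "clawtip",W(L(.093,.048,-.01)))
```

```text
upr 0 0.074 [16.1 61.5] [768.  -48.5]
upr 0 0.022 [272.6  61.2] [619.6  47.9]
upr 0 -0.022 [489.5  61. ] [484.8 135.4]
upr 0 -0.074 [746.   60.7] [313.3 246.8]
upr 0.006 -0.022 [490.4  27. ] [508.2 147.2]
upr 0.006 -0.074 [749.2  26.8] [336.9 259.6]
sill 0 0.066 [137.9 139.3]
sill 0 0.03 [271.  139.2]
sill 0 -0.03 [492.9 138.9]
sill 0 -0.066 [626.  138.8]
sill 0.006 0.066 [136.2 114.5]
sill 0.006 0.03 [270.2 114.3]
sill 0.006 -0.03 [493.6 114.1]
sill 0.006 -0.066 [627.6 113.9]
0 grip [-0.1  0.   0. ] far/near [381.8 268.3] [382.2 536. ] plate frontbottom [382.9 513.8] scene farR [389.8 163.8] nearR [163.3  46.3] clawtip [192.9  26.1]
3 grip [-0.1  0.   0. ] far/near [381.8 285.9] [382.3 546.8] plate frontbottom [382.9 508.9] scene farR [375.5 163.6] nearR [150.7  59.6] clawtip [192.5  35.8]
5 grip [-0.1  0.   0. ] far/near [381.9 291.5] [382.4 548.3] plate frontbottom [382.9 501.6] scene farR [371.  166.2] nearR [147.3  71.1] clawtip [191.9  36.5]
8 grip [-0.1  0.   0. ] far/near [381.9 299.4] [382.4 549.7] plate frontbottom [382.9 490.3] scene farR [364.5 170.6] nearR [142.9  88.8] clawtip [191.1  37.8]
8 grip [-0.1  0.   0. ] far/near [381.9 316.6] [382.4 562.4] plate frontbottom [382.9 500.5] scene farR [350.1 170.8] nearR [130.1  89.3] clawtip [193.5  58.3]
```

Emit:
{"method": "drive_tool", "body": {
  "steps": [
    [0,0,0,0,1],
    [0,0,0,0,1],
    [0,0,0,0,1]
  ]
}}

```text
t: 12.02
position: [0.4994, 0.0041, 0.2587]
eef_rot: [-180.0, 0.0, 10.4]
ft_force: [-0.4, 0.3, 0.4]
finger_gap: 0.0912
```

Run:
```python
from plant import env,vision
from h import *
np.set_printoptions(precision=1,suppress=True)
print(env.state()['t'],env.state()['position'])
w=vision.camera_model("wrist");np.savez("w11.npz",**w)
im=vision.grab_frame("wrist")[:,:,::-1];cv2.imwrite("pics/wrist11.png",im)
cv2.imwrite('pics/wz11.png',cv2.resize(im[10:175,150:365],None,fx=3.6,fy=3.6,interpolation=cv2.INTER_CUBIC))
cv2.imwrite('pics/wc11.png',cv2.resize(im[0:70,190:325],None,fx=5.8,fy=5.8,interpolation=cv2.INTER_CUBIC))
w5=dict(np.load("w10.npz"));print(w['cam_to_world'][:3,3]*1000,w5['cam_to_world'][:3,3]*1000)
S=np.array([.6363,.0316,.14]);y=np.radians(10.42);B=np.array([[np.cos(y),np.sin(y),0],[-np.sin(y),np.cos(y),0],[0,0,1]])
W=lambda P:(proj(w,S+B.T@np.array(P))-[150,10])*3.6
print(W((0,.074,.068)),W((0,-.074,.068)),W((.006,-.074,.068)),W((0,0.066,0)),W((0,-.066,0)))
```

```text
12.0167 [0.5 0.  0.3]
[577.   20.1 430.8] [576.8  20.  429.9]
[18.  64.4] [744.4  63.9] [747.6  30.2] [138.8 141.5] [625.2 141.1]
```

View pics/wz11.png

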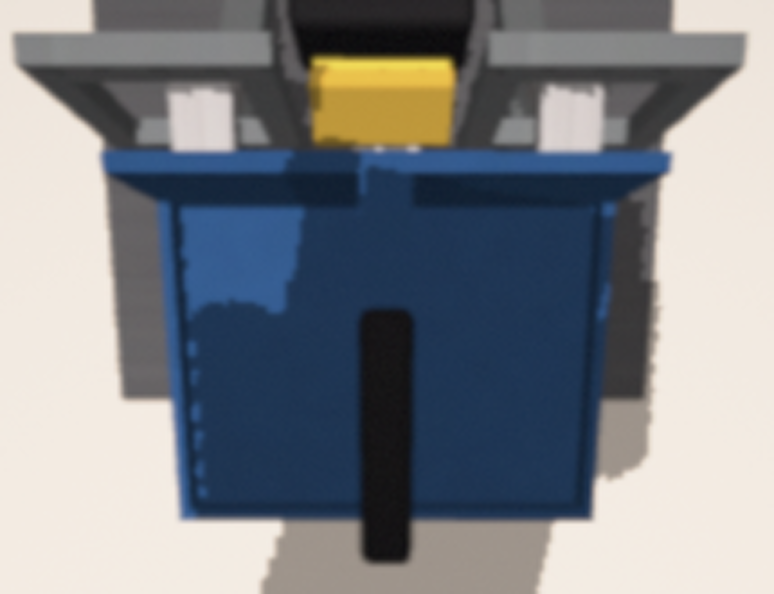

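View pics/wc11.png

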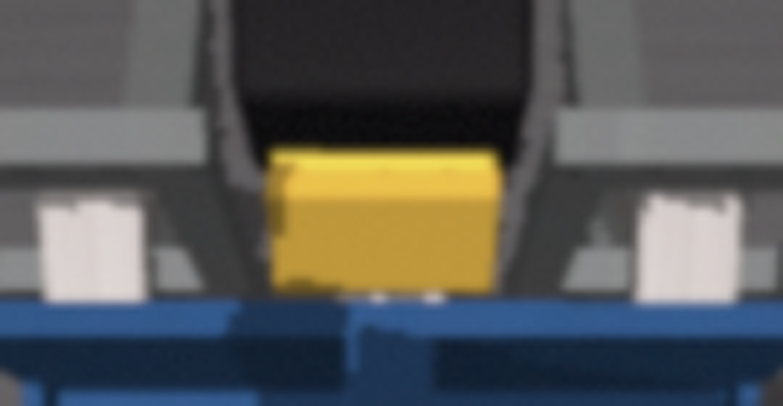

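Run:
```python
from h import *
from scipy.optimize import least_squares
np.set_printoptions(precision=4,suppress=True)
w=dict(np.load("w11.npz"));w5=dict(np.load("w5.npz"))
S=np.array([.6363,.0316,.14]);y=np.radians(10.42);B=np.array([[np.cos(y),np.sin(y),0],[-np.sin(y),np.cos(y),0],[0,0,1]])
f=lambda u,v,ox,oy,k:np.array([(u+.5)/k-.5+ox,(v+.5)/k-.5+oy])
off=np.array([0,3.5/3.6])  # observed stand minus predicted
# catch tip
for z in(.105,.11):
  print("tip",z,(B@(onz(w,f(386,292,190,0,5.8)-off,z)-S)))
# claw rect now and at w5: corners (outer L, inner L, inner R, outer R) at far end
now=[f(u,88,150,10,3.6)-off for u in(168,232,541,605)]
old=[f(u,278,125,0,2.9) for u in(97,180,582,668)]
p5=np.array([.49616,.00622,.1767]);R5=Rt([180,0,10.48])
def cz(m,uv):
  best=[]
  for z in np.arange(.12,.22,.001):
    P=[B@(onz(m,q,z)-S) for q in uv]; best.append((abs((P[0]-P[3])[1]-.112),z,P))
  b=min(best,key=lambda t:t[0]);return b[1],np.mean(b[2],0)
print("now claw end z,x",cz(w,now));z,P=cz(w5,old);print("w5",z,P)
g5=B@(p5+[0,0,.019]-S);print("grip5",g5,"local claw end",P-g5)
```

```text
tip 0.105 [ 0.0076  0.     -0.035 ]
tip 0.11 [ 0.0065  0.     -0.03  ]
now claw end z,x (np.float64(0.15200000000000002), array([ 0.0109, -0.0009,  0.012 ]))
w5 0.18700000000000006 [-0.0533  0.0025  0.047 ]
grip5 [-0.1424  0.0004  0.0557] local claw end [ 0.0892  0.0021 -0.0087]
```

Run:
```python
from plant import vision
from h import *
np.set_printoptions(precision=4,suppress=True)
w5=dict(np.load("w5.npz"));w8=dict(np.load("w8.npz"));w11=dict(np.load("w11.npz"))
p5=np.array([.49616,.00622,.1767]);R5=Rt([180,0,10.48])
for k in(3,4,5,6,7):
  im=cv2.imread(f"pics/wrist{k}.png") if k>3 else cv2.imread("pics/w3.png")
  col=im[185:230,257].max(1); print(k,185+np.argmax(col<40),col[8:24])
for v in (198,199,200): print(R5.T@(onz(w5,(257,v),p5[2]+.036)-p5))
# rear face top edge / tab far etc. bar in w11 in tool frame
```

```text
3 198 [85 84 83 72 44 21 17 17 16 15 17 16 15 16 16 17]
4 199 [85 85 84 83 75 52 26 15 15 15 16 14 18 16 15 18]
5 199 [85 85 84 82 75 52 25 16 15 15 13 16 16 15 16 13]
6 199 [85 84 84 83 74 51 27 16 16 18 15 15 15 13 14 16]
7 199 [85 86 85 84 79 62 31 17 16 15 15 15 16 17 15 15]
[ 0.0362 -0.0016 -0.036 ]
[ 0.0357 -0.0016 -0.036 ]
[ 0.0351 -0.0016 -0.036 ]
```

Emit:
{"method": "drive_tool", "body": {
  "steps": [
    [0.05,-0.2,0,0,1],
    [0.05,-0.4,0,0,1],
    [0.05,-0.6,0,0,1],
    [0.05,-0.8,0.1,0,1],
    [0.05,-0.87,0.3,0,1],
    [0.05,-0.87,0.5,0,1],
    [0.05,-0.87,0.58,0,1],
    [0.05,-0.87,0.58,0,1],
    [0.05,-0.87,0.58,0,1]
  ]
}}

```text
t: 12.82
position: [0.4774, 0.1769, 0.1428]
eef_rot: [180.0, 0.1, 10.4]
ft_force: [0.9, 0.7, 0.6]
finger_gap: 0.0914
```

Run:
```python
from plant import env,vision
from h import *
print(env.state()['t'],env.state()['position'],env.state()['ft_force'])
w=vision.camera_model("wrist");np.savez("w12.npz",**w)
im=vision.grab_frame("wrist")[:,:,::-1];cv2.imwrite("pics/wrist12.png",im)
cv2.imwrite('pics/wz12.png',cv2.resize(im[0:200,300:512],None,fx=3,fy=3,interpolation=cv2.INTER_CUBIC))
```

```text
12.8167 [0.47739782 0.17692393 0.14277608] [0.94639315 0.74781253 0.59035888]
```

View pics/wrist12.png

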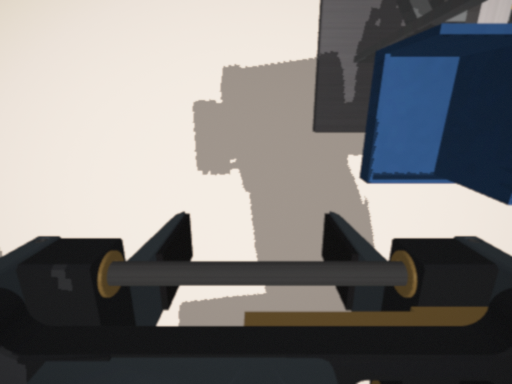

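View pics/wz12.png

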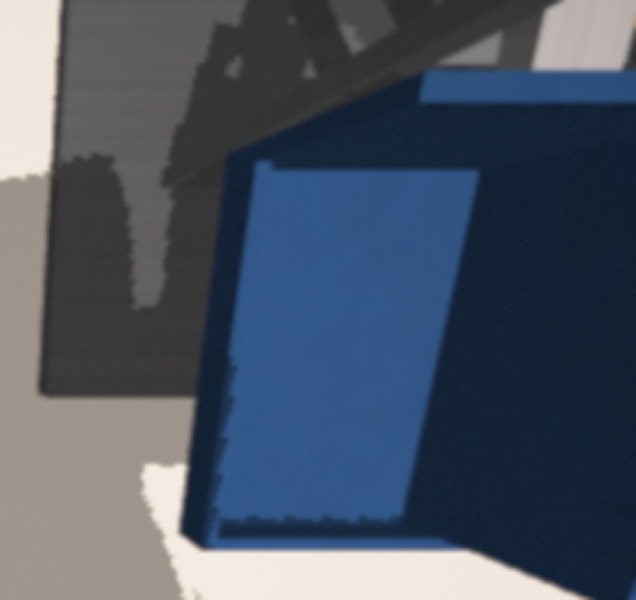

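Run:
```python
from h import *
np.set_printoptions(precision=4,suppress=True)
w=dict(np.load("w12.npz"))
S=np.array([.6363,.0316,.14]);y=np.radians(10.42);B=np.array([[np.cos(y),np.sin(y),0],[-np.sin(y),np.cos(y),0],[0,0,1]])
def ony(uv,Y):
    o,d=ray(w,uv);o=B@(o-S);d=B@d;return o+d*(Y-o[1])/d[1]
f=lambda u,v:((u+.5)/3-.5+300,(v+.5)/3-.5)
for n,p,Y in [("plate top rear",(425,70),.0745),("plate top front",(418,102),.0745),("plate bottom rear",(228,152),.0745),("upr lower front",(172,186),.074),("upr front mid",(400,78),.074),("upr up",(545,3),.074),("front rim bottom",(182,533),.0745)]:
    print(n,ony(f(*p),Y))
L=B@(onz(w,f(425,70),.19)-S)
```

```text
plate top rear [-0.0042  0.0745  0.0113]
plate top front [-0.0092  0.0745  0.0109]
plate bottom rear [-0.0004  0.0745 -0.0724]
upr lower front [-0.0015  0.074  -0.1167]
upr front mid [-0.0032  0.074   0.0031]
upr up [-0.0028  0.074   0.0369]
front rim bottom [-0.1091  0.0745 -0.0745]
```

Run:
```python
from h import *
np.set_printoptions(precision=4,suppress=True)
S=np.array([.6363,.0316,.14]);y=np.radians(10.42);B=np.array([[np.cos(y),np.sin(y),0],[-np.sin(y),np.cos(y),0],[0,0,1]])
f=lambda u,v:np.array([(u+.5)/3.6-.5+150,(v+.5)/3.6-.5+10])
w=dict(np.load("w11.npz"))
for n,u,v,z in [("upr front top",400,68,.208),("sill",386,144,.14),("plate top rear",386,151,.151),("plate top front",386,173,.151),("bar far",386,311,.174),("bar near",386,563,.172),("front rim",386,520,.067),("front rim z.085",386,520,.087)]:
    print(n,B@(onz(w,f(u,v),z)-S))
# same on the table image w2 (known level)
w=dict(np.load("w2.npz"));g=np.array([.4588,.2686,.095]);a=np.radians(20);A=np.array([[np.cos(a),np.sin(a),0],[-np.sin(a),np.cos(a),0],[0,0,1]])
for n,u,v,z in [("plate top rear",255,120.5,.0865),("plate top front",255,124,.0865),("front rim",225,210,.02),("bar far",255,165.5,.112),("bar near",255,237,.112)]:
    print(n,A@(onz(w,(u,v),z)-g))
```

```text
upr front top [-0.0005 -0.0036  0.068 ]
sill [-0.0003 -0.0007  0.    ]
plate top rear [-0.0043 -0.0007  0.011 ]
plate top front [-0.0095 -0.0007  0.011 ]
bar far [-0.0451 -0.0007  0.034 ]
bar near [-0.1095 -0.0006  0.032 ]
front rim [-0.1129 -0.0007 -0.073 ]
front rim z.085 [-0.11   -0.0007 -0.053 ]
plate top rear [ 0.0693 -0.0005 -0.0085]
plate top front [ 0.0662 -0.0004 -0.0085]
front rim [-0.042   0.0388 -0.075 ]
bar far [ 0.0326 -0.0004  0.017 ]
bar near [-0.035   0.0001  0.017 ]
```

Emit:
{"method": "drive_tool", "body": {
  "steps": [
    [0,0,-0.2,0,1],
    [0,0,-0.4,0,1],
    [-0.02,0.2,-0.58,0,1],
    [-0.05,0.4,-0.58,0,1],
    [-0.05,0.6,-0.58,0,1],
    [-0.05,0.8,-0.58,0,1],
    [-0.05,0.87,-0.58,0,0.6],
    [-0.05,0.87,-0.58,0,0.6],
    [-0.05,0.87,-0.58,0,0.6]
  ]
}}

```text
t: 13.62
position: [0.5, 0.0029, 0.261]
eef_rot: [180.0, -0.2, 10.3]
ft_force: [0.4, 0.0, -0.1]
finger_gap: 0.074
```

Emit:
{"method": "drive_tool", "body": {
  "steps": [
    [0.15,0,0,0,0.6],
    [0.3,0,0,0,0.6],
    [0.35,0,0.05,0,0.6],
    [0.35,0,0.2,0,0.6],
    [0.35,0,0.35,0,0.6],
    [0.35,0,0.5,0,0.6],
    [0.35,0,0.595,0,0.6],
    [0.35,0,0.595,0,0.6],
    [0.35,0,0.595,0,0.6],
    [0.35,0,0.595,0,0.6]
  ]
}}

```text
t: 14.45
position: [0.5691, 0.0173, 0.1419]
eef_rot: [180.0, -0.1, 10.4]
ft_force: [0.5, 0.4, 0.4]
finger_gap: 0.0548
```

Run:
```python
from plant import env,vision
from h import *
print(env.state()['t'],env.state()['position'],env.state()['ft_force'])
im=vision.grab_frame("wrist")[:,:,::-1];cv2.imwrite("pics/wrist13.png",im)
a=cv2.imread("pics/wrist7.png")
col=im[180:240,257].max(1);print(180+np.argmax(col<40))
cv2.imwrite('pics/cmp.png',np.hstack([cv2.resize(a[80:240,140:380],None,fx=1.6,fy=3),cv2.resize(im[80:240,140:380],None,fx=1.6,fy=3)]))
```

```text
14.45 [0.56910702 0.01725656 0.14188294] [0.47531168 0.3605007  0.42852614]
203
```

View pics/cmp.png

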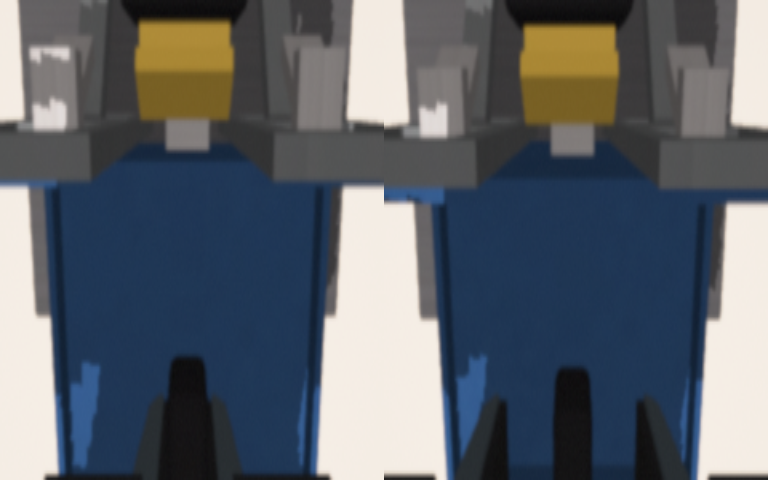

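Emit:
{"method": "drive_tool", "body": {
  "steps": [
    [0,0,0.005,0,0.1],
    [0,0,0.005,0,0.1],
    [0,0,0.005,0,0.1],
    [0,0,0.005,0,0],
    [0,0,0.005,0,0],
    [0,0,0.005,0,0],
    [0,0,0.005,0,0],
    [0,0,0.005,0,0],
    [0,0,0.005,0,0]
  ],
  "grip_force": 12
}}

```text
t: 15.25
position: [0.568, 0.0166, 0.139]
eef_rot: [180.0, 0.0, 10.4]
ft_force: [-0.9, -0.7, 2.0]
finger_gap: 0.0136
```

Emit:
{"method": "drive_tool", "body": {
  "steps": [
    [0,0,-0.006,0,0],
    [0,0,-0.012,0,0],
    [0,0,-0.018,0,0],
    [0,0,-0.018,0,0]
  ]
}}

```text
t: 15.58
position: [0.5678, 0.0167, 0.1424]
eef_rot: [-180.0, 0.0, 10.4]
ft_force: [-0.1, 0.4, -6.3]
finger_gap: 0.0139
```

Emit:
{"method": "drive_tool", "body": {
  "steps": [
    [0,0,-0.005,0,0],
    [0,0,-0.01,0,0],
    [0,0,-0.015,0,0],
    [0,0,-0.015,0,0]
  ]
}}

```text
t: 15.92
position: [0.5683, 0.0167, 0.1458]
eef_rot: [-180.0, -0.0, 10.4]
ft_force: [2.5, 1.2, -5.9]
finger_gap: 0.0138
```

Run:
```python
from plant import env,vision
from h import *
print(env.state()['t'],env.state()['position'],env.state()['ft_force'])
im=vision.grab_frame("wrist")[:,:,::-1];cv2.imwrite("pics/wrist14.png",im)
a=cv2.imread("pics/wrist7.png")
col=im[180:240,257].max(1);print(180+np.argmax(col<40))
cv2.imwrite('pics/cmp2.png',np.hstack([cv2.resize(a[80:240,140:380],None,fx=1.6,fy=3),cv2.resize(im[80:240,140:380],None,fx=1.6,fy=3)]))
```

```text
15.9167 [0.56826781 0.01671854 0.14577409] [ 2.50643771  1.23964902 -5.88686581]
202
```

View pics/cmp2.png

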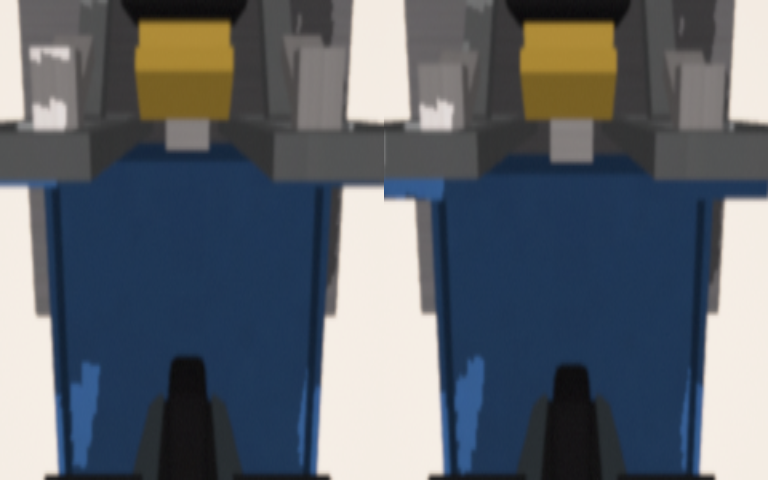

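Emit:
{"method": "drive_tool", "body": {
  "steps": [
    [0,0,-0.007,0,0],
    [0,0,-0.014,0,0],
    [0,0,-0.02,0,0],
    [0,0,-0.02,0,0],
    [0,0,-0.02,0,0]
  ]
}}

```text
t: 16.38
position: [0.5687, 0.0167, 0.1499]
eef_rot: [180.0, -0.1, 10.4]
ft_force: [4.4, 1.4, -6.4]
finger_gap: 0.014
```

Run:
```python
from plant import env,vision
from h import *
print(env.state()['t'],env.state()['position'],env.state()['ft_force'])
im=vision.grab_frame("wrist")[:,:,::-1];cv2.imwrite("pics/wrist15.png",im)
s=vision.grab_frame("scene")[:,:,::-1];cv2.imwrite("pics/scene15.png",s)
a=cv2.imread("pics/wrist14.png")
col=im[180:240,257].max(1);print(180+np.argmax(col<40))
cv2.imwrite('pics/cmp3.png',np.hstack([cv2.resize(a[80:240,140:380],None,fx=1.6,fy=3),cv2.resize(im[80:240,140:380],None,fx=1.6,fy=3)]))
cv2.imwrite("pics/s15z.png",cv2.resize(s[165:310,220:370],None,fx=4,fy=4,interpolation=cv2.INTER_CUBIC))
```

```text
16.3833 [0.5686551  0.01674073 0.14993573] [ 4.43789558  1.35417184 -6.38465102]
201
```

View pics/cmp3.png

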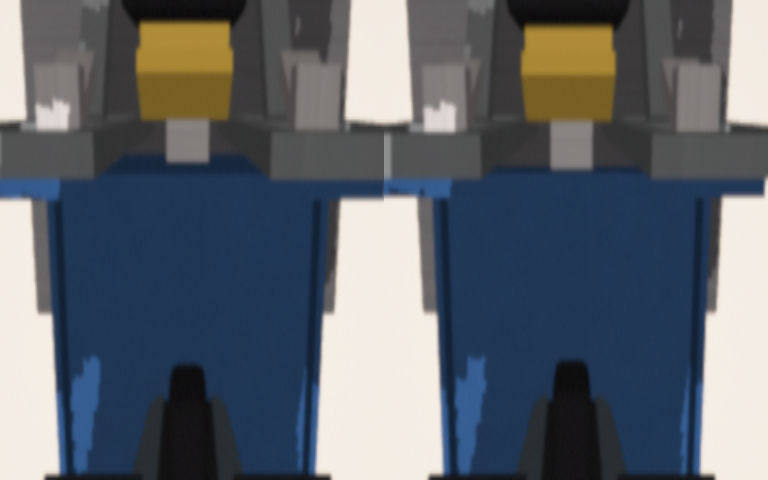

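View pics/s15z.png

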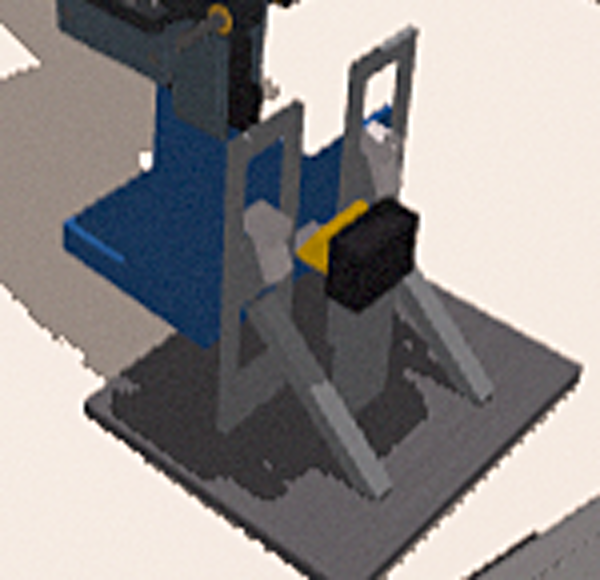

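Emit:
{"method": "drive_tool", "body": {
  "steps": [
    [0,0,0.01,0,0],
    [0,0,0.02,0,0],
    [0,0,0.03,0,0],
    [0,0,0.04,0,0],
    [0,0,0.045,0,0],
    [0,0,0.045,0,0]
  ],
  "grip_force": 50
}}

```text
t: 16.98
position: [0.5677, 0.0164, 0.1409]
eef_rot: [180.0, 0.1, 10.4]
ft_force: [-5.8, -2.1, 7.6]
finger_gap: 0.0138
```

Run:
```python
from plant import env,vision
from h import *
print(env.state()['t'],env.state()['position'],env.state()['ft_force'])
im=vision.grab_frame("wrist")[:,:,::-1];cv2.imwrite("pics/wrist16.png",im)
s=vision.grab_frame("scene")[:,:,::-1]
b=cv2.imread("pics/scene15.png");c=cv2.imread("pics/scene7.png")
col=im[180:240,257].max(1);print(180+np.argmax(col<40))
k=lambda s:cv2.resize(s[195:265,265:330],None,fx=4,fy=7,interpolation=cv2.INTER_CUBIC)
cv2.imwrite("pics/s16z.png",np.hstack([k(c),k(b),k(s)]))
```

```text
16.9833 [0.56768475 0.01639856 0.14092656] [-5.79749396 -2.10287728  7.61928075]
201
```

View pics/s16z.png

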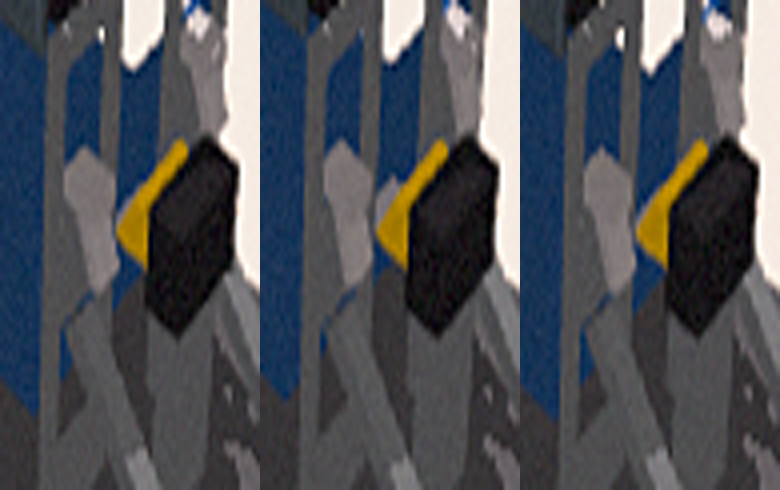

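Run:
```python
from plant import vision
from h import *
np.set_printoptions(precision=1,suppress=True)
s=vision.camera_model("scene")
S=np.array([.6363,.0316,.14]);y=np.radians(10.42);B=np.array([[np.cos(y),np.sin(y),0],[-np.sin(y),np.cos(y),0],[0,0,1]])
Q=lambda x,yy,z:proj(s,S+B.T@np.array([x,yy,z])/1000)
print("tip",Q(6.2,-20,-33),Q(6.2,20,-33),"top",Q(16.5,-20,-15))
for z in(-36,-30,-24):
  print(z,"tab R base/end",Q(0,-10,z),Q(10,-10,z),"L",Q(0,10,z),Q(10,10,z),Q(0,-10,z-8))
im=cv2.imread("pics/scene15.png")
cv2.imwrite("pics/t15.png",cv2.resize(im[205:240,280:315],None,fx=16,fy=16,interpolation=cv2.INTER_NEAREST))
```

```text
tip [293.8 228. ] [305.3 219.4] top [298.1 223.7]
-36 tab R base/end [294.4 225.6] [298.  227.7] L [300.2 221.4] [303.8 223.4] [294.2 228.4]
-30 tab R base/end [294.6 223.5] [298.2 225.5] L [300.3 219.2] [304.  221.2] [294.4 226.3]
-24 tab R base/end [294.7 221.3] [298.4 223.4] L [300.5 217.1] [304.1 219.1] [294.5 224.2]
```

View pics/t15.png

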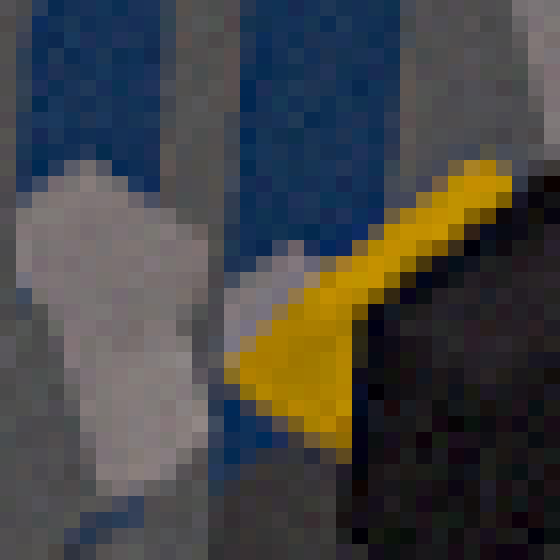

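Emit:
{"method": "drive_tool", "body": {
  "steps": [
    [0,0,0.005,0,0],
    [0,0,0.01,0,0],
    [0,0,0.014,0,0],
    [0,0,0.014,0,0]
  ]
}}

```text
t: 17.42
position: [0.5674, 0.0163, 0.1393]
eef_rot: [180.0, 0.1, 10.4]
ft_force: [-18.1, -2.8, 31.4]
finger_gap: 0.0138
```

Emit:
{"method": "drive_tool", "body": {
  "steps": [
    [0,0,-0.005,0,0],
    [0,0,-0.01,0,0],
    [0,0,-0.01,0,0]
  ]
}}

```text
t: 17.67
position: [0.5673, 0.0165, 0.1396]
eef_rot: [-180.0, 0.1, 10.4]
ft_force: [-4.9, -2.8, 4.6]
finger_gap: 0.0138
```

Emit:
{"method": "drive_tool", "body": {
  "steps": [
    [0,0,0,0,0.6],
    [0,0,0,0,0.6],
    [0,0,0,0,0.6],
    [0,0,0,0,0.6],
    [0,0,0,0,0.6],
    [0,0,0,0,0.6],
    [0,0,0,0,0.6],
    [0,0,0,0,0.6]
  ]
}}

```text
t: 18.33
position: [0.5681, 0.0167, 0.1397]
eef_rot: [180.0, -0.0, 10.4]
ft_force: [0.3, -0.2, -1.0]
finger_gap: 0.0548
```

Emit:
{"method": "drive_tool", "body": {
  "steps": [
    [0,0,-0.08,0,0.6],
    [0,0,-0.25,0,0.6],
    [0,0,-0.45,0,0.6],
    [0,0,-0.6,0,0.6],
    [-0.2,0,-0.6,0,0.8],
    [-0.35,0,-0.6,0,1],
    [-0.35,0,-0.6,0,1],
    [-0.35,0,-0.6,0,1],
    [-0.35,0,-0.6,0,1]
  ]
}}

```text
t: 19.08
position: [0.4997, 0.004, 0.2601]
eef_rot: [180.0, -0.1, 10.4]
ft_force: [-0.5, 0.9, 0.7]
finger_gap: 0.0849
```

Run:
```python
from plant import env,vision
from h import *
print(env.state()['t'],env.state()['position'],env.state()['ft_force'])
w=vision.camera_model("wrist")
im=vision.grab_frame("wrist")[:,:,::-1];cv2.imwrite("pics/wrist17.png",im)
s=vision.grab_frame("scene")[:,:,::-1];cv2.imwrite("pics/scene17.png",s)
cv2.imwrite('pics/wz17.png',cv2.resize(im[10:175,150:365],None,fx=3.6,fy=3.6,interpolation=cv2.INTER_CUBIC))
cv2.imwrite("pics/s17z.png",cv2.resize(s[165:310,220:370],None,fx=4,fy=4,interpolation=cv2.INTER_CUBIC))
```

```text
19.0833 [0.49971774 0.00398954 0.26010794] [-0.49245195  0.93802097  0.71635248]
```

View pics/wz17.png

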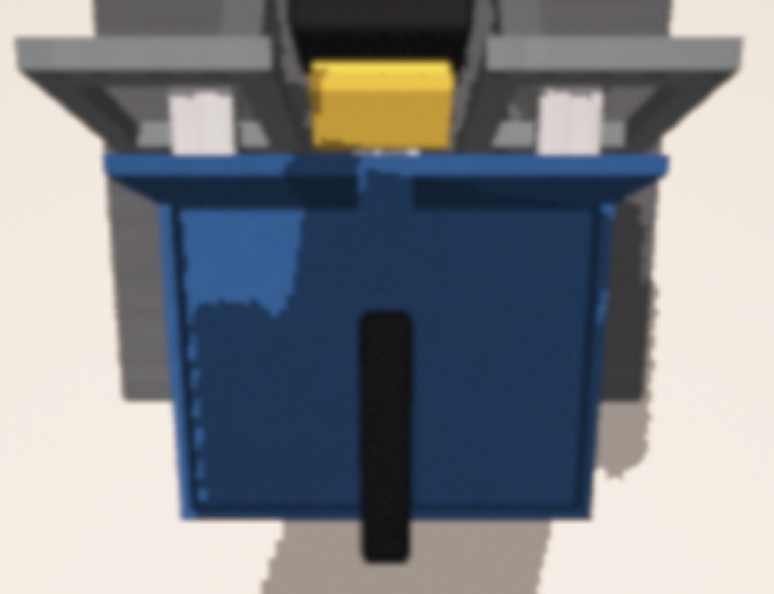

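View pics/s17z.png

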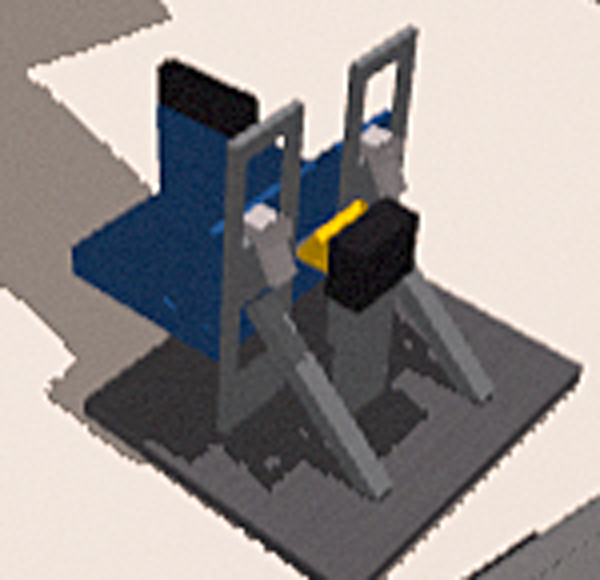

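```bash
python3 -c "
from plant import ticket,env
print(env.state()['t'],ticket.hand_in())"
```

```text
the job is handed in; nothing more can be done
19.1833 None
```

I hung the blue tray on the stand with both claws through the upper slots and pressed it home. I then let go, backed the gripper clear and handed in at t = 19.2 s. The green tray was never approached or touched.

**Pressing down:** I pressed twice, to about 18 N and then 31 N of upward force on the wrist. Both times the tray stopped at about the same depth, with the grip point about 19 mm above the sill.

**Catch:** The yellow catch measured back at its rest position, and in the pictures its nose covers the end of the tab.

**Lift test:** I made a light lift between the two presses. The tray swung about its hooks by a few mm, with the tab appearing to stay below the nose. The lift force was about 6 N against a weight of 4.4 N, so this suggests the catch is locked but does not prove it.

**Final position:** After each release the tray came back to the same slightly leaning rest.

**Checks that disagreed:**
- **Distance from the stand:** Comparing pictures from before and after release puts the grip point about 70 mm in front of the stand. The plate edge gives 71 mm. Measured directly from the grip bar ends it came out at about 76 mm, outside the 67–71 mm home range, and I could not explain that.
- **Tilt:** Estimates ranged from about 2° to 5°. I took the lower values to be slack in the hooks.

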